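# Build the cupcake tower

## Robot

A 6-joint arm with a two-finger parallel gripper is mounted at the origin on the work surface. World frame = base frame: x ahead of the robot, y to its left, z up, the work surface at z = 0. Lengths are in m, angles in rad, forces in N, time in s.
With the tool pointing down it reaches from about 0.3 to 0.825 m from the base axis. Payload 5.4 kg.
Tool frame: the origin (TCP) lies midway between the tips of the shut fingers; the grasp point (between the pads) lies 19 mm behind it (r.tcp_to_grasp is the distance from the TCP to the grasp point, in m); z points along the fingers, y is the direction in which the jaws open and shut (so a half turn about z gives the same grasp; the last joint's range is limited). The gripper opens to 92 mm and grips with 3 to 60 N. Pads are 20 mm wide; open, the fingers measure 128 mm over their backs; the gripper's body (75 mm by 189 mm) begins 69 mm behind the grasp point.
Start: joints at [-1.509, 0.158, 1.597, -0, 1.386, -0.21], TCP at [0.154, -0.554, 0.215] pointing down, gripper open.
Joint ranges: [-2.91, 2.91], [-0.94, 2.29], [0.18, 2.7], [-1.29, 4.43], [0.17, 2.64], [-3, 3]. Speed limits (rad/s): [2.57, 2.57, 3.14, 3.14, 3.14, 3.14].

## Interface

Orientations are given as a rotation vector (axis times angle).
In Python, from cell import r, optics gives the robot as it stands. The module is installed in compiled form; this text tells all that it offers.
- The arm moves only by the tool move_arm, never from a script. Its argument "plan" is a list of rows, each an object with "xyz": the shift along the tool's x, y, z in m, a list of three; "yaw": the turn about the tool's z in degrees. In form: [{"xyz": [dx, dy, dz], "yaw": yaw}, ...]. A call has 1 to 8 rows; each row shifts and turns the commanded pose from where the row before left it, along the tool's axes as they then stand; what a row does not reach is not made up. A row lasts 1/12 s, in which the tool goes at most 41.7 mm and 7.16 degrees, less where a joint would pass 70% of its speed; a pose out of reach is approached as far as the arm can. A call with a gripper value outside its range is refused whole. "fingers" is the finger opening in m, from 0 to 0.0919, set as the call begins (left out, the last holds). The fingers move at their own pace and stop on an object; "squeeze" is the grip in N (left out, the last holds). Time passes only in rows, so rows that do not move let the fingers close. It gives the time, the measured TCP pose, the force and the opening at its end, in the units of the state.
- r.sense(): the state, without advancing time (a new reading comes with each control period).
- optics.camera(name): name is "scene" or "top" or "wrist"; returns the picture (384x512x3 uint8, red, green, blue); there is no depth.
- optics.camera_info(name): a dict with "fx", "fy", "cx", "cy" (pixels), "R" (3x3) and "t" (3): a world point X has camera coordinates R X + t. Camera axes: x right, y down, z forward; pixel columns grow to the right and rows downward; lengths in m; the calibration is good to about 2 mm. A picture is of the moment at which its call begins: read the wrist's pose just before it. camera_info takes no time and is no camera call; for the wrist camera it gives the pose at the moment of the call.
- r.finish_job(): hands the job in, once; it reports no verdict.
The state is a dict: "time": time; "joint_positions": joint angles; "dq": joint speeds; "joint_efforts": joint torques, N m; "eef_pos": TCP position; "ee_rot": TCP orientation; "contact_force": force on the tool from outside, world axes, zero at the start; "moment": the same for the moment, N m; "finger_gap": finger opening in m.
Only numpy, scipy, OpenCV 4.12 (cv2) and the standard library are available. Lean on these libraries where they do the work, as an engineer would, in place of code of your own. Each camera call takes 0.05 s, during which the arm holds its last target.

## Task

Build the cupcake tower on its dark grey foot without moving the foot away: one piece at a time from the bottom up, put the large teal tier on the foot, then the medium yellow tier, then the small red tier, and last the dark brown carrying knob on top, each pushed fully home over the peg below it and upright. Leave the other things on the bench where they are.

Things in the scene. Friction and masses are not known exactly. Their poses are not given: they have to be found in the camera images.
- foot_top (a point): The tower's foot: a heavy loose dark grey disc, 120 mm across, 10 mm thick, on the bench, with a grey column 34 mm thick whose flat shoulder is 28 mm above the bench and carries a tapered peg (16 mm wide, tip 8 mm, 14 mm tall). This point lies on the axis at the shoulder, 28 mm above the bench. z points up.
- large_grip (a point): Teal (dark blue-green) large round tier, 200 g: plate 140 mm across, its top 23 mm above the underside; below it a ring 60 mm across, 16 mm high, with a socket 24 mm wide, 16 mm deep. Column 34 mm thick from the plate to a shoulder 72 mm above the underside; on that a tapered peg 14 mm tall, 16 mm wide (tip 8). Point: on the axis, mid-column, 48 mm above the underside. z up.
- medium_grip (a point): Yellow medium round tier, 150 g: plate 110 mm across, its top 23 mm above the underside; below it a ring 60 mm across, 16 mm high, with a socket 24 mm wide, 16 mm deep. Column 34 mm thick from the plate to a shoulder 72 mm above the underside; on that a tapered peg 14 mm tall, 16 mm wide (tip 8). Point: on the axis, mid-column, 48 mm above the underside. z up.
- small_grip (a point): Coral red small round tier, 110 g: plate 80 mm across, its top 23 mm above the underside; below it a ring 60 mm across, 16 mm high, with a socket 24 mm wide, 16 mm deep. Column 34 mm thick from the plate to a shoulder 72 mm above the underside; on that a tapered peg 14 mm tall, 16 mm wide (tip 8). Point: on the axis, mid-column, 48 mm above the underside. z up.
- knob_grip (a point): The carrying knob: a dark brown upright cylinder, 40 mm in diameter, 42 mm tall, with a brass crown on top (50 mm in all, crown 32 mm wide). In its underside is the same socket, 24 mm wide and 16 mm deep. This point lies on the axis, half-way up, 25 mm above its underside. z points up. About 60 g.
- cutter_mid (a point): Bystander, leave alone: bright steel pastry cutter ring, 42 mm in diameter, 30 mm tall, standing loose on the bench; point at its middle, 15 mm above the bench.
- timer_mid (a point): Bystander, leave alone: white round kitchen timer with a black grip bar on top, 44 mm in diameter, 40 mm tall, loose; point on its axis, 20 mm above the bench.
- case_mid (a point): Bystander, leave alone: small mauve baking cup, open at the top, 44 mm wide at the rim, 28 mm tall, loose; point on its axis, 14 mm above the bench.
- mug_mid (a point): Bystander, leave alone: white ceramic mug, 82 mm wide, 95 mm tall, with a handle and wooden skewers standing in it up to about 200 mm above the bench; loose; point on its axis, 48 mm above the bench.
- canister_mid (a point): Bystander, leave alone: stainless canister with a darker ribbed twist cap, 106 mm wide, 151 mm tall, loose; point on its axis, 75 mm above the bench.
There are look-alikes about, which are no part of the job. There is more than one size of the part that bears large_grip; the job needs the middle-sized.

How it is judged:
On the way, in this order (a step that is already met when the one before it is completed fails the run):
1. the large teal tier is seated on the foot (horizontal distance between large_grip and foot_top below 0.01 m and z of large_grip in the frame of foot_top between 0.044 and 0.052 m and angle between large_grip's own z axis and vertical below 0.07 rad), for 0.2 s.
2. the medium yellow tier is seated on the large one (horizontal distance between medium_grip and large_grip below 0.01 m and z of medium_grip in the frame of large_grip between 0.068 and 0.076 m and angle between medium_grip's own z axis and vertical below 0.07 rad), for 0.2 s.
3. the small red tier is seated on the medium one (horizontal distance between small_grip and medium_grip below 0.01 m and z of small_grip in the frame of medium_grip between 0.068 and 0.076 m and angle between small_grip's own z axis and vertical below 0.07 rad), for 0.2 s.
4. the knob is seated on the small tier (horizontal distance between knob_grip and small_grip below 0.01 m and z of knob_grip in the frame of small_grip between 0.045 and 0.053 m and angle between knob_grip's own z axis and vertical below 0.07 rad), for 0.2 s.
At the end, for the whole second after the job is handed in: From the bench upwards: foot, large teal, medium yellow, small red tier, knob; each seated on the one below (axes within 10 mm, height within 4 mm of fully home, within 0.07 rad of upright), all released and at rest, the foot flat on the bench (all of step 1 and all of step 2 and all of step 3 and all of step 4 and linear speed of each of foot, large, medium, small, knob below 0.01 m/s and angle between foot_top's own z axis and vertical below 0.05 rad); the robot touches nothing.
It fails at once if the foot is shifted by more than 30 mm (distance of foot_top from where it was at the start of the episode above 0.03 m).
It fails at once if another thing on the bench (cutter, timer, baking cup, mug or canister) is shifted or tipped by more than 25 mm (distance of any of cutter_mid, timer_mid, case_mid, mug_mid, canister_mid from where it was at the start of the episode above 0.025 m).
It also fails if it takes over 118 s, if anything falls off the work surface, if the arm or the gripper's body presses on something with over 40 N, if the wrist force passes 120 N, or if a joint passes its speed limit or range.

## Working session

There is one attempt and no reset: what is moved stays moved. The work goes in short steps, Python scripts to look and compute and a tool call to move; the robot and the scene stay as the last step left them, time stands still between calls to the robot, and variables do not carry over. Pictures are saved under pics/ and viewed, and the job is handed in when it is done.

Besides the shell and the picture viewer there is one more tool, called after "Request:" by a JSON object that holds its "api" and its "payload", one argument or row to a line. move_arm: Moves the arm, as the interface text tells. Its arguments: {"type":"object","properties":{"plan":{"type":"array"},"fingers":{"type":"number"},"squeeze":{"type":"number"}},"required":["plan"]}

```bash
mkdir -p pics
python3 - <<'E'
from cell import r, optics
import cv2
s=r.sense()
for k,v in s.items(): print(k,v)
print(r.tcp_to_grasp)
for n in ["scene","top","wrist"]:
    i=optics.camera_info(n); print(n,i)
    cv2.imwrite(f"pics/{n}0.png",optics.camera(n)[:,:,::-1])
E
```

```text
time 0.0
joint_positions [-1.50911084e+00  1.59044470e-01  1.59822852e+00  1.58459654e-05
  1.38622958e+00 -2.10078443e-01]
dq [-0.00018544  0.00105712  0.00104004  0.00119432 -0.00025031  0.00153958]
joint_efforts [ 7.76203360e-04 -3.85567868e+01 -3.22110093e+01  7.01351068e-02
  3.77965090e-02 -1.41033256e-04]
eef_pos [ 0.15430427 -0.55324857  0.21362338]
ee_rot [-3.11074886e+00 -4.25310933e-01 -2.46638697e-04]
contact_force [-0.40848263  0.38542983  0.57742632]
moment [ 0.00637142 -0.010785    0.00785742]
finger_gap 0.09197171200148048
0.0187
scene {'fx': 424.5361145031613, 'fy': 424.5361145031613, 'cx': 264.70258406160696, 'cy': 187.1404292944182, 'R': array([[-0.60940709,  0.7927769 , -0.01130407],
       [ 0.5862692 ,  0.44097473, -0.67958054],
       [-0.53377095, -0.42076843, -0.7335138 ]]), 't': array([ 0.30153122, -0.23736526,  1.62140394])}
top {'fx': 374.68579636469144, 'fy': 374.68579636469144, 'cx': 261.2864572597315, 'cy': 185.57393806161642, 'R': array([[-0.02680424, -0.99959264, -0.00980286],
       [-0.98534396,  0.0280722 , -0.16825347],
       [ 0.16846012,  0.00514928, -0.98569502]]), 't': array([0.0174498 , 0.4951186 , 1.32552061])}
wrist {'fx': 306.82480697800816, 'fy': 306.82480697800816, 'cx': 251.00930473939638, 'cy': 191.09940967639537, 'R': array([[ 2.68779878e-01, -9.63201611e-01,  1.81474792e-04],
       [-9.24141650e-01, -2.57827139e-01,  2.81935057e-01],
       [-2.71513512e-01, -7.59461787e-02, -9.59433474e-01]]), 't': array([-0.57456555, -0.03168869,  0.39098933])}
```

View pics/scene0.png

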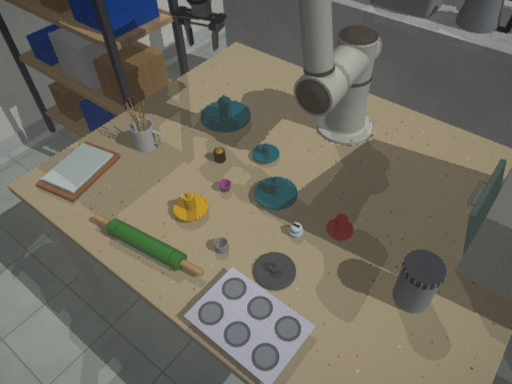

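View pics/top0.png

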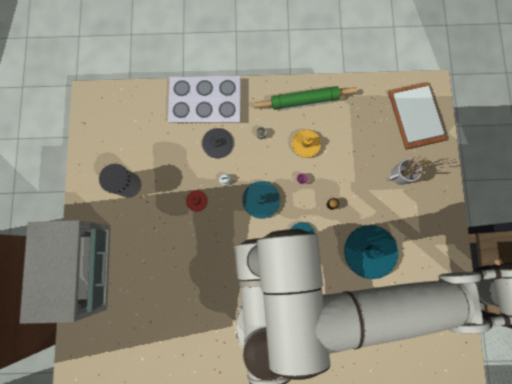

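View pics/wrist0.png

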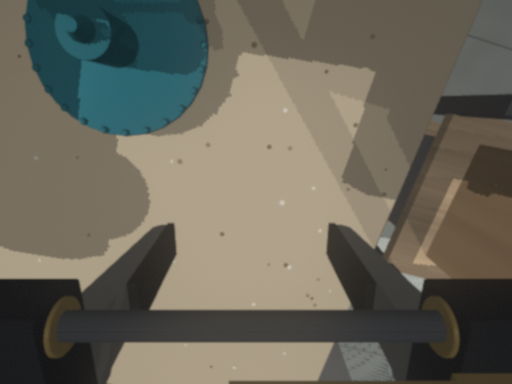

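The pictures show three teal tiers in the top view, at (371,251), (262,200) and about (302,228), which is partly hidden. The foot is at (217,143), yellow at (307,143), red at (197,201), the knob at (333,204), the timer at (225,180), the cutter at (262,132) and the baking cup at (302,179). Next I'll measure positions.

```bash
cat > h.py <<'E'
import numpy as np, cv2
from scipy.optimize import least_squares
def rays(info,px,z):
    px=np.atleast_2d(px).astype(float)
    d=np.c_[(px[:,0]-info['cx'])/info['fx'],(px[:,1]-info['cy'])/info['fy'],np.ones(len(px))]
    R=np.array(info['R']);t=np.array(info['t']);C=-R.T@t
    D=d@R
    return C+D*((z-C[2])/D[:,2])[:,None]
def proj(info,X):
    c=np.array(info['R'])@np.array(X)+info['t']
    return np.array([info['fx']*c[0]/c[2]+info['cx'],info['fy']*c[1]/c[2]+info['cy']])
def blobs(img,lo,hi,minA=60):
    hsv=cv2.cvtColor(img,cv2.COLOR_RGB2HSV)
    m=cv2.inRange(hsv,np.array(lo),np.array(hi)); m=cv2.morphologyEx(m,cv2.MORPH_CLOSE,np.ones((3,3)))
    cs,_=cv2.findContours(m,cv2.RETR_EXTERNAL,cv2.CHAIN_APPROX_NONE)
    return [c for c in cs if cv2.contourArea(c)>minA]
def circ(info,c,z):
    P=rays(info,c[:,0,:]+0.0,z)[:,:2]
    x0=[*P.mean(0),np.ptp(P[:,0])/2]
    f=lambda p:np.hypot(P[:,0]-p[0],P[:,1]-p[1])-p[2]
    s=least_squares(f,x0,loss='soft_l1',f_scale=.002)
    return s.x, np.median(np.abs(s.fun))
HUE=dict(teal=((85,120,40),(105,255,255)),yellow=((18,150,120),(32,255,255)),red=((0,130,60),(8,255,255)),mauve=((140,80,50),(170,255,255)))
E
cat > a.py <<'E'
from h import *
import sys
for n in ["top","scene"]:
    from cell import optics
    info=optics.camera_info(n); img=cv2.imread(f"pics/{n}0.png")[:,:,::-1].copy()
    for k,(lo,hi) in HUE.items():
        for c in blobs(img,lo,hi):
            p,e=circ(info,c,.0195)
            (u,v)=c[:,0].mean(0)
            print(n,k,cv2.contourArea(c),np.round([u,v]),np.round(p,4),round(e,4))
    big=cv2.resize(img[:,:,::-1][90:260,80:460] if n=="top" else img[:,:,::-1][70:320,90:460],None,fx=2.1,fy=2.1,interpolation=cv2.INTER_CUBIC)
    cv2.imwrite(f"pics/{n}0b.png",big)
E
python3 a.py
```

```text
top teal 2081.5 [371. 252.] [ 0.2482 -0.383   0.0917] 0.0009
top teal 97.0 [302. 227.] [ 0.3208 -0.1376  0.0351] 0.0036
top teal 937.0 [261. 199.] [0.448  0.0061 0.064 ] 0.001
top yellow 568.5 [306. 143.] [ 0.6573 -0.1695  0.0517] 0.001
top red 310.0 [196. 200.] [0.4506 0.2452 0.0369] 0.0009
top mauve 76.5 [302. 178.] [ 0.5225 -0.1484  0.0186] 0.0008
scene teal 190.5 [283. 193.] [0.4333 0.0059 0.0492] 0.0066
scene teal 183.5 [266. 153.] [ 0.3203 -0.1286  0.0391] 0.0049
scene teal 136.5 [233. 106.] [ 0.2064 -0.415   0.0567] 0.006
scene yellow 709.5 [190. 207.] [ 0.658  -0.1674  0.0536] 0.0009
scene red 449.0 [340. 227.] [0.45   0.2465 0.0388] 0.0017
scene mauve 92.5 [224. 184.] [ 0.5205 -0.147   0.021 ] 0.002
```

```bash
ls pics
```

```text
scene0.png
scene0b.png
top0.png
top0b.png
wrist0.png
```

View pics/top0b.png

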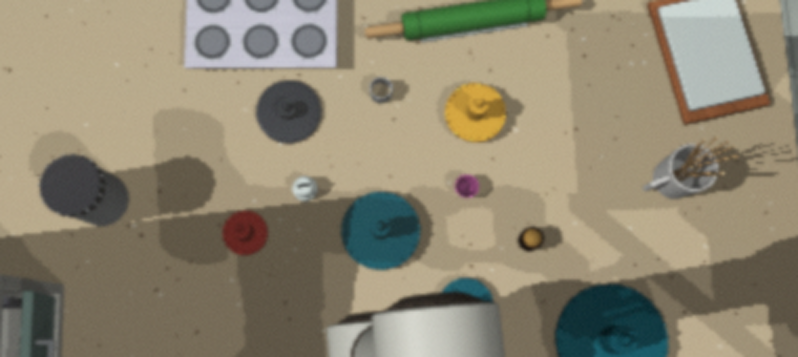

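View pics/scene0b.png

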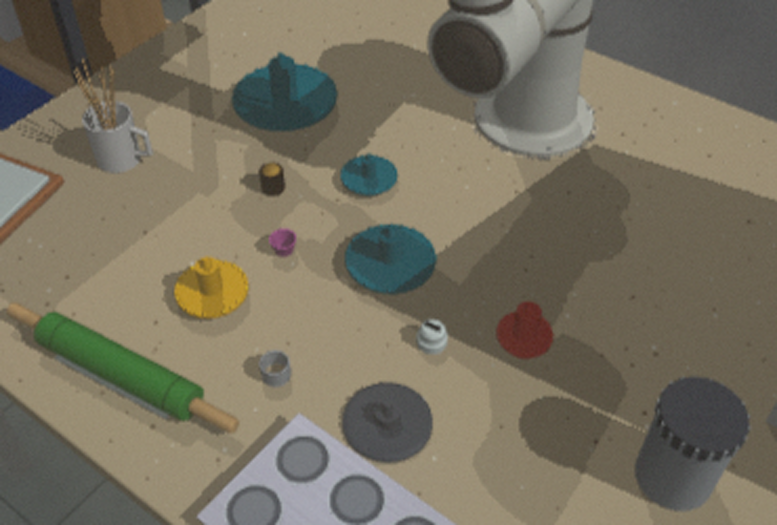

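```bash
cat > b.py <<'E'
from h import *
from cell import optics,r
for n in ["top","scene"]:
    info=optics.camera_info(n); img=cv2.imread(f"pics/{n}0.png")[:,:,::-1].copy()
    hsv=cv2.cvtColor(img,cv2.COLOR_RGB2HSV)
    for X in [(.448,.006,.05),(.65,.12,.02),(.65,.14,.02)]:
        u,v=proj(info,X).round().astype(int); print(n,X,(u,v),hsv[v,u])
    for c in blobs(img,(0,0,20),(180,75,95),150):
        p,e=circ(info,c,.007); 
        if e<.004: print(n,'foot?',c[:,0].mean(0).round(),p.round(4),round(e,4))
    for c in blobs(img,(80,70,15),(110,255,255)):
        p,e=circ(info,c,.0195); print(n,'teal',c[:,0].mean(0).round(),p.round(4),round(e,4))
i=optics.camera_info("wrist");R=np.array(i['R']);C=-R.T@i['t'];s=r.sense()
from scipy.spatial.transform import Rotation as Ro
Rt=Ro.from_rotvec(s['ee_rot']).as_matrix(); print(Rt.round(3)); print('cam in tool',Rt.T@(C-s['eef_pos']),(Rt.T@R.T).round(3))
E
python3 b.py
```

```text
top (0.448, 0.006, 0.05) (np.int64(261), np.int64(198)) [ 94 135  70]
top (0.65, 0.12, 0.02) (np.int64(229), np.int64(147)) [120  11  72]
top (0.65, 0.14, 0.02) (np.int64(224), np.int64(147)) [108  17  75]
top foot? [218. 143.] [0.6725 0.1668 0.0565] 0.001
top teal [371. 252.] [ 0.248  -0.3834  0.093 ] 0.0008
top teal [303. 228.] [ 0.3345 -0.1432  0.0268] 0.006
top teal [261. 199.] [0.448  0.0063 0.0662] 0.0008
scene (0.448, 0.006, 0.05) (np.int64(275), np.int64(185)) [ 94 108  85]
scene (0.65, 0.12, 0.02) (np.int64(265), np.int64(251)) [ 20  63 157]
scene (0.65, 0.14, 0.02) (np.int64(270), np.int64(255)) [150   6  82]
scene foot? [265. 357.] [0.8815 0.2984 0.0307] 0.0006
scene foot? [288. 328.] [0.7909 0.3007 0.0302] 0.0006
scene foot? [211. 313.] [0.8777 0.1175 0.0299] 0.0005
scene foot? [274. 271.] [0.6776 0.1726 0.0587] 0.0007
scene teal [274. 192.] [0.4473 0.0093 0.0651] 0.0031
scene teal [265. 153.] [ 0.3201 -0.1311  0.0454] 0.001
scene teal [225. 115.] [ 0.2401 -0.387   0.0927] 0.0023
scene teal [45. 44.] [ 0.2099 -1.3655  0.2157] 0.0212
scene teal [130.  13.] [-0.1069 -1.3873  0.1649] 0.0128
scene teal [86. 13.] [-0.1908 -1.4712  0.2863] 0.0206
[[ 0.963  0.268 -0.   ]
 [ 0.268 -0.963  0.001]
 [ 0.    -0.001 -1.   ]]
cam in tool [ 0.07998646 -0.00024789 -0.17039128] [[ 0.    -0.959 -0.282]
 [ 1.    -0.     0.002]
 [-0.002 -0.282  0.959]]
```

Request:
{"api": "move_arm", "payload": {
  "plan": [
    {"xyz":[0.027,-0.0287,0],"yaw":0},
    {"xyz":[0.027,-0.0287,0],"yaw":0},
    {"xyz":[0.027,-0.0287,0],"yaw":0},
    {"xyz":[0.027,-0.0287,0],"yaw":0},
    {"xyz":[0.027,-0.0287,0],"yaw":0},
    {"xyz":[0.027,-0.0287,0],"yaw":0},
    {"xyz":[0.027,-0.0287,0],"yaw":0},
    {"xyz":[0.027,-0.0287,0],"yaw":0}
  ],
  "fingers": 0.0919
}}

```text
time: 0.82
eef_pos: [0.3011, -0.2728, 0.2144]
ee_rot: [-3.113, -0.425, -0.0]
contact_force: [0.8, 0.1, 0.8]
finger_gap: 0.0922
```

Request:
{"api": "move_arm", "payload": {
  "plan": [
    {"xyz":[0.027,-0.0287,0],"yaw":0},
    {"xyz":[0.027,-0.0287,0],"yaw":0},
    {"xyz":[0.027,-0.0287,0],"yaw":0},
    {"xyz":[0.027,-0.0287,0],"yaw":0},
    {"xyz":[0.027,-0.0287,0],"yaw":0},
    {"xyz":[0.027,-0.0287,0],"yaw":0},
    {"xyz":[0.027,-0.0287,0],"yaw":0},
    {"xyz":[0,0,0],"yaw":0}
  ]
}}

```text
time: 1.48
eef_pos: [0.4303, -0.0246, 0.2144]
ee_rot: [-3.108, -0.438, -0.002]
contact_force: [0.2, 1.2, 0.4]
finger_gap: 0.0921
```

```bash
cat > w.py <<'E'
# usage: w.py name lo hi ; look with wrist, fit plate rim + report
from h import *
from cell import optics,r
from scipy.spatial.transform import Rotation as Ro
import sys
def tool(s,target):
    Rt=Ro.from_rotvec(s['ee_rot']).as_matrix()
    return Rt.T@(np.array(target)-s['eef_pos'])
if __name__=="__main__":
    name=sys.argv[1]
    s=r.sense(); info=optics.camera_info("wrist"); img=optics.camera("wrist")
    cv2.imwrite(f"pics/{name}.png",img[:,:,::-1])
    print('t',s['time'],'tcp',s['eef_pos'].round(4),'yaw',Ro.from_rotvec(s['ee_rot']).as_matrix()[:,0].round(3),'q',s['joint_positions'].round(2))
    np.savez(f"pics/{name}.npz",**{k:np.array(v) for k,v in info.items()})
    for k,(lo,hi) in {**HUE,'teal':((80,70,15),(110,255,255))}.items():
        for c in blobs(img,lo,hi,800):
            p,e=circ(info,c,.0195); print(k,c[:,0].mean(0).round(),p.round(4),round(e,4))
E
python3 w.py w1
```

```text
t 1.4833 tcp [ 0.4303 -0.0246  0.2144] yaw [0.961 0.276 0.001] q [-0.34 -0.23  1.98  0.    1.4   0.95]
teal [305. 271.] [ 0.3158 -0.1342  0.0452] 0.0011
teal [229. 145.] [0.4481 0.0076 0.0685] 0.0004
yellow [440.  22.] [ 0.6437 -0.1737  0.0415] 0.0054
red [27. 87.] [0.4509 0.2441 0.0379] 0.0009
mauve [376. 124.] [ 0.5222 -0.1494  0.0207] 0.0003
```

View pics/w1.png

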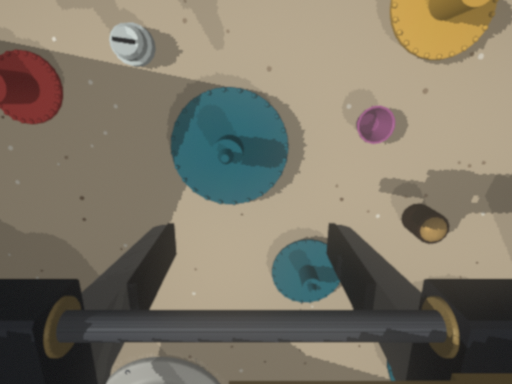

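The middle teal plate is centred near (229,145), with its peg tip near (226,157). The small look-alike is at (307,271). I'll cross-check with the peg tip and work out the move.

```bash
python3 - <<'E'
from w import *
info=dict(np.load('pics/w1.npz'))
print(rays(info,[[225.5,157],[230,151]],.086), rays(info,[[229,150]],.072))
s=r.sense()
print(tool(s,(.448,.007,.13)),tool(s,(.448,.007,.031)))
E
python3 -c "
import cv2;i=cv2.imread('pics/w1.png')[110:210,160:300];cv2.imwrite('pics/w1c.png',cv2.resize(i,None,fx=5,fy=5))"
```

```text
[[0.44949959 0.00699745 0.086     ]
 [0.45644506 0.00427167 0.086     ]] [[0.45478691 0.00584835 0.072     ]]
[ 0.02745727 -0.02786813  0.08431005] [ 0.02750366 -0.02778851  0.18331001]
```

View pics/w1c.png

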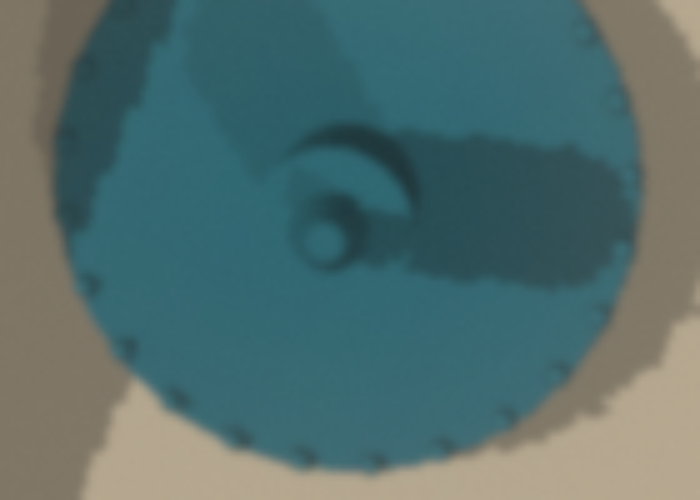

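Request:
{"api": "move_arm", "payload": {
  "plan": [
    {"xyz":[0.0138,-0.014,0.0],"yaw":0},
    {"xyz":[0.0138,-0.014,0.02],"yaw":0},
    {"xyz":[0,0,0.03],"yaw":0},
    {"xyz":[0,0,0.03],"yaw":0},
    {"xyz":[0,0,0.02],"yaw":0},
    {"xyz":[0,0,0],"yaw":0},
    {"xyz":[0,0,0],"yaw":0}
  ],
  "fingers": 0.07
}}

```text
time: 2.12
eef_pos: [0.447, 0.0031, 0.114]
ee_rot: [-3.112, -0.423, 0.004]
contact_force: [1.1, -0.2, 0.1]
finger_gap: 0.07
```

```bash
python3 -c "
from w import *
s=r.sense();print(s['eef_pos'],tool(s,(.4485,.0073,.0325)))"
```

```text
[0.44695101 0.00312036 0.11400643] [ 0.00280256 -0.0035288   0.08150375]
```

Request:
{"api": "move_arm", "payload": {
  "plan": [
    {"xyz":[0.0028,-0.0035,0.02],"yaw":0},
    {"xyz":[0,0,0.03],"yaw":0},
    {"xyz":[0,0,0.02],"yaw":0},
    {"xyz":[0,0,0.011],"yaw":0},
    {"xyz":[0,0,0],"yaw":0},
    {"xyz":[0,0,0],"yaw":0}
  ]
}}

```text
time: 2.62
eef_pos: [0.4509, 0.0072, 0.0351]
ee_rot: [3.112, 0.424, 0.003]
contact_force: [-0.3, -0.7, -0.1]
finger_gap: 0.0702
```

Request:
{"api": "move_arm", "payload": {
  "plan": [
    {"xyz":[0,0,0],"yaw":0},
    {"xyz":[0,0,0],"yaw":0},
    {"xyz":[0,0,0],"yaw":0},
    {"xyz":[0,0,0],"yaw":0},
    {"xyz":[0,0,0],"yaw":0},
    {"xyz":[0,0,0],"yaw":0}
  ],
  "fingers": 0.02,
  "squeeze": 30
}}

```text
time: 3.12
eef_pos: [0.4499, 0.0081, 0.0339]
ee_rot: [3.113, 0.426, 0.001]
contact_force: [0.5, 0.4, 1.2]
finger_gap: 0.0335
```

Request:
{"api": "move_arm", "payload": {
  "plan": [
    {"xyz":[0,0,-0.015],"yaw":0},
    {"xyz":[0,0,-0.03],"yaw":0},
    {"xyz":[0,0,-0.035],"yaw":0},
    {"xyz":[0,0,-0.035],"yaw":0},
    {"xyz":[0,0,-0.015],"yaw":0},
    {"xyz":[0,0,0],"yaw":0}
  ]
}}

```text
time: 3.62
eef_pos: [0.4524, 0.0074, 0.1676]
ee_rot: [3.11, 0.425, 0.012]
contact_force: [0.5, -1.0, -2.7]
finger_gap: 0.0333
```

Request:
{"api": "move_arm", "payload": {
  "plan": [
    {"xyz":[0.012,-0.0093,0],"yaw":0},
    {"xyz":[0.022,-0.015,0],"yaw":0},
    {"xyz":[0.025,-0.017,0],"yaw":0},
    {"xyz":[0.025,-0.017,0],"yaw":0},
    {"xyz":[0.025,-0.017,0],"yaw":0},
    {"xyz":[0.0173,-0.011,0],"yaw":0},
    {"xyz":[0.012,-0.008,0],"yaw":0},
    {"xyz":[0,0,0],"yaw":0}
  ]
}}

```text
time: 4.28
eef_pos: [0.5573, 0.1378, 0.1607]
ee_rot: [-3.111, -0.429, 0.005]
contact_force: [0.3, -0.4, -2.9]
finger_gap: 0.0337
```

```bash
python3 w.py w2
python3 - <<'E'
from w import *
i=cv2.imread('pics/w2.png')[:,:,::-1].copy(); info=dict(np.load('pics/w2.npz'))
for c in blobs(i,(0,0,20),(180,75,95),800):
    p,e=circ(info,c,.007);print(c[:,0].mean(0),p.round(4),e)
E
```

```text
t 4.2833 tcp [0.5573 0.1378 0.1607] yaw [ 0.963  0.271 -0.003] q [0.03 0.2  1.65 0.   1.29 1.33]
teal [250. 226.] [0.5099 0.1247 0.1087] 0.0085
red [123. 247.] [0.4389 0.2579 0.0356] 0.0058
mauve [481. 275.] [ 0.519  -0.1521  0.0225] 0.0017
[262.29255861 324.31702345] [-0.384  -0.1359  0.8078] 0.045532472506409016
[263.36683417  60.42211055] [0.6758 0.1558 0.0182] 0.0032684438631914482
```

View pics/w2.png

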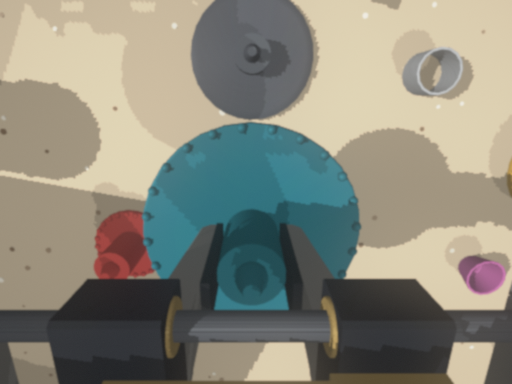

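The foot is clear of the plate: its disc is centred near (252,58) and its peg near (252,50). The tier hangs upright in the jaws.

Run:
```python
from w import *
b=cv2.imread('pics/w2.png'); i=b[:,:,::-1].copy(); info=dict(np.load('pics/w2.npz'))
cv2.imwrite('pics/w2c.png',cv2.resize(b[0:130,180:325],None,fx=4.5,fy=4.5))
for c in blobs(i,(90,0,20),(150,75,130),800):
    p,e=circ(info,c,.007);print(c[:,0].mean(0),c[:,0].min(0),c[:,0].max(0),p.round(4),e)
```

```text
[235.20484262 308.31041162] [  0 225] [465 383] [0.1026 0.0471 0.3367] 0.03727136272324855
[252.00558659  53.99441341] [192   0] [310 118] [0.6725 0.1698 0.0568] 0.0007047312707760683
```

View pics/w2c.png

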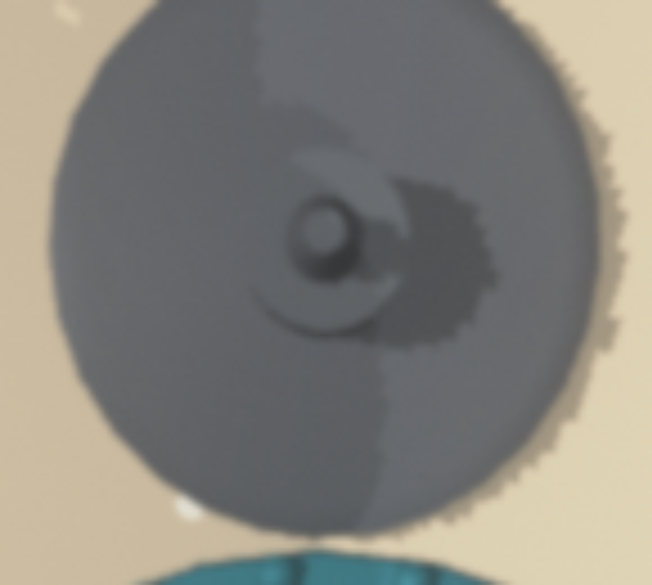

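Run:
```python
from w import *
info=dict(np.load('pics/w2.npz'))
T=np.array([.5573,.1378,.1607])
print('foot',rays(info,[[252.2,51.1]],.042))
b=cv2.imread('pics/w2.png')
cv2.imwrite('pics/w2d.png',cv2.resize(b[220:320,190:310],None,fx=5,fy=5))
s=r.sense(); print(s['eef_pos'],s['ee_rot'])
print(tool(s,(.6725,.1695,.1607)))
```

```text
foot [[0.67395449 0.16947393 0.042     ]]
[0.55645592 0.13665122 0.16084555] [-3.11193646 -0.42821914  0.00685477]
[ 0.12060296 -0.00028491 -0.0003703 ]
```

View pics/w2d.png

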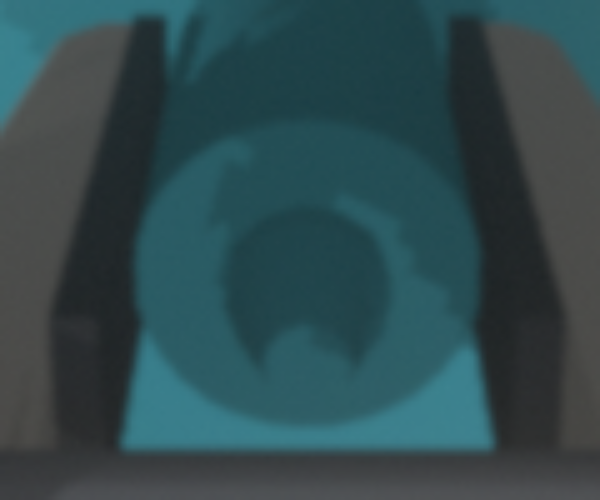

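Run:
```python
from w import *
info=dict(np.load('pics/w2.npz'))
p=rays(info,[[251.5,274.5]],.1988)[0];print(p)
s=r.sense()
d=np.array([.6735,.1695])-p[:2]
Rt=Ro.from_rotvec(s['ee_rot']).as_matrix()
print('shift',Rt.T@np.r_[d,0],'tcp goal',np.array([.5573,.1378])+d)
```

```text
[0.55613675 0.13719177 0.1988    ]
shift [ 0.12172647  0.00059171 -0.00052146] tcp goal [0.67466325 0.17010823]
```

Request:
{"api": "move_arm", "payload": {
  "plan": [
    {"xyz":[0.015,0,0],"yaw":0},
    {"xyz":[0.03,0,0],"yaw":0},
    {"xyz":[0.035,0,0],"yaw":0},
    {"xyz":[0.027,0,0],"yaw":0},
    {"xyz":[0.0145,0.0004,0.015],"yaw":0},
    {"xyz":[0,0,0.03],"yaw":0},
    {"xyz":[0,0,0.025],"yaw":0},
    {"xyz":[0,0,0],"yaw":0}
  ]
}}

```text
time: 5.0
eef_pos: [0.6689, 0.1666, 0.0849]
ee_rot: [-3.112, -0.424, 0.024]
contact_force: [-1.7, 0.3, -4.6]
finger_gap: 0.0333
```

Request:
{"api": "move_arm", "payload": {
  "plan": [
    {"xyz":[0,0,0],"yaw":0},
    {"xyz":[0,0,0],"yaw":0}
  ]
}}

```text
time: 5.17
eef_pos: [0.675, 0.1677, 0.0947]
ee_rot: [3.113, 0.425, 0.001]
contact_force: [0.6, 0.2, -1.0]
finger_gap: 0.0336
```

```bash
python3 -c "
from w import *
s=r.sense();print(s['eef_pos'],tool(s,(.6743,.170,.062)),s['joint_positions'],s['contact_force'])"
```

```text
[0.67498526 0.16768864 0.09467362] [-6.87740378e-05 -2.41933193e-03  3.26729180e-02] [ 7.02893116e-02  5.64758075e-01  1.32284049e+00 -1.00082713e-04
  1.25310044e+00  1.36981610e+00] [ 0.63504974  0.16374489 -0.95538178]
```

Request:
{"api": "move_arm", "payload": {
  "plan": [
    {"xyz":[0,-0.0015,0],"yaw":0},
    {"xyz":[0,0,0.008],"yaw":0},
    {"xyz":[0,0,0.008],"yaw":0},
    {"xyz":[0,0,0.007],"yaw":0},
    {"xyz":[0,0,0.005],"yaw":0},
    {"xyz":[0,0,0.003],"yaw":0},
    {"xyz":[0,0,0],"yaw":0},
    {"xyz":[0,0,0],"yaw":0}
  ]
}}

```text
time: 5.83
eef_pos: [0.6744, 0.1697, 0.0623]
ee_rot: [3.113, 0.426, -0.0]
contact_force: [-0.2, 0.2, -2.8]
finger_gap: 0.0338
```

Request:
{"api": "move_arm", "payload": {
  "plan": [
    {"xyz":[0,0,0.001],"yaw":0},
    {"xyz":[0,0,0.001],"yaw":0},
    {"xyz":[0,0,0],"yaw":0},
    {"xyz":[0,0,0],"yaw":0}
  ]
}}

```text
time: 6.17
eef_pos: [0.6747, 0.1697, 0.0619]
ee_rot: [3.112, 0.426, 0.001]
contact_force: [-4.3, -0.7, 4.4]
finger_gap: 0.0336
```

Contact. I'll release and back off, then look.

Request:
{"api": "move_arm", "payload": {
  "plan": [
    {"xyz":[0,0,0],"yaw":0},
    {"xyz":[0,0,0],"yaw":0},
    {"xyz":[0,0,0],"yaw":0},
    {"xyz":[0,0,0],"yaw":0},
    {"xyz":[0,0,0],"yaw":0}
  ],
  "fingers": 0.07
}}

```text
time: 6.58
eef_pos: [0.6744, 0.1697, 0.0604]
ee_rot: [-3.113, -0.426, 0.0]
contact_force: [-0.5, -0.1, -0.4]
finger_gap: 0.0648
```

Request:
{"api": "move_arm", "payload": {
  "plan": [
    {"xyz":[0,0,-0.015],"yaw":0},
    {"xyz":[0,0,-0.03],"yaw":0},
    {"xyz":[0,0,-0.04],"yaw":0},
    {"xyz":[0,0,-0.04],"yaw":0},
    {"xyz":[0,0,-0.02],"yaw":0},
    {"xyz":[0,0,0],"yaw":0}
  ]
}}

```text
time: 7.08
eef_pos: [0.6782, 0.1701, 0.2151]
ee_rot: [3.112, 0.426, 0.022]
contact_force: [-0.4, -0.0, 1.5]
finger_gap: 0.07
```

```bash
python3 w.py w3
python3 - <<'E'
from w import *
for n in ['scene','top']:
    im=optics.camera(n); cv2.imwrite(f'pics/{n}3.png',im[:,:,::-1])
a=cv2.imread('pics/scene3.png')[190:320,200:400]; cv2.imwrite('pics/scene3c.png',cv2.resize(a,None,fx=4,fy=4,interpolation=cv2.INTER_CUBIC))
E
```

```text
t 7.0833 tcp [0.6782 0.1701 0.2151] yaw [0.963 0.269 0.014] q [0.07 0.47 1.22 0.   1.45 1.37]
teal [250. 179.] [0.6661 0.1668 0.0743] 0.0003
yellow [488. 252.] [ 0.6553 -0.1585  0.043 ] 0.0053
```

View pics/w3.png

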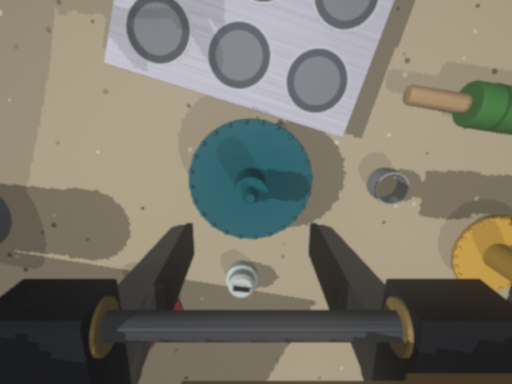

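View pics/scene3c.png

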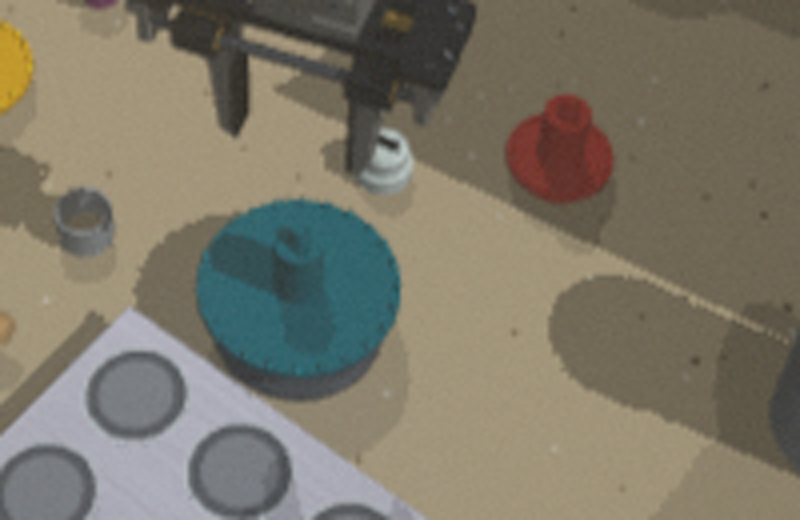

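Run:
```python
from w import *
info=dict(np.load('pics/w3.npz'));i=cv2.imread('pics/w3.png')[:,:,::-1].copy()
for c in blobs(i,(80,70,15),(110,255,255),800): print(circ(info,c,.0475))
info=optics.camera_info('scene');i=cv2.imread('pics/scene3.png')[:,:,::-1].copy()
for c in blobs(i,(80,70,15),(110,255,255),800): print(c[:,0].mean(0),circ(info,c,.0475))
```

```text
(array([0.6727256 , 0.16866322, 0.06865387]), np.float64(0.0002936183799936293))
[274.55639098 261.56390977] (array([0.67358312, 0.17088181, 0.06832669]), np.float64(0.0006686080913245324))
[222.50406504 113.82926829] (array([ 0.27052123, -0.36385346,  0.08834495]), np.float64(0.0048351258306296024))
[129.99408284  13.41420118] (array([-0.06750804, -1.33679526,  0.15995737]), np.float64(0.016744716597969195))
```

Request:
{"api": "move_arm", "payload": {
  "plan": [
    {"xyz":[-0.007,0.018,0],"yaw":0},
    {"xyz":[-0.014,0.035,0],"yaw":0},
    {"xyz":[-0.014,0.035,0],"yaw":0},
    {"xyz":[-0.014,0.035,0],"yaw":0},
    {"xyz":[-0.014,0.035,0],"yaw":0},
    {"xyz":[-0.014,0.035,0],"yaw":0},
    {"xyz":[-0.014,0.035,0],"yaw":0},
    {"xyz":[-0.014,0.035,0],"yaw":0}
  ]
}}

```text
time: 7.9
eef_pos: [0.642, -0.1131, 0.2029]
ee_rot: [-3.11, -0.425, 0.007]
contact_force: [0.2, -1.4, 0.3]
finger_gap: 0.07
```

Request:
{"api": "move_arm", "payload": {
  "plan": [
    {"xyz":[-0.012,0.03,0],"yaw":0},
    {"xyz":[-0.007,0.02,0],"yaw":0},
    {"xyz":[0,0,0],"yaw":0},
    {"xyz":[0,0,0],"yaw":0}
  ]
}}

```text
time: 8.23
eef_pos: [0.6377, -0.1654, 0.2032]
ee_rot: [-3.11, -0.422, 0.005]
contact_force: [0.7, 0.5, 0.2]
finger_gap: 0.0703
```

```bash
python3 w.py w4;python3 -c "
import cv2;i=cv2.imread('pics/w4.png');cv2.imwrite('pics/w4c.png',cv2.resize(i[80:250,180:360],None,fx=4,fy=4)[:600])"
```

```text
t 8.2333 tcp [ 0.6377 -0.1654  0.2032] yaw [ 0.964  0.266 -0.003] q [-0.44  0.38  1.35  0.    1.41  0.86]
teal [173. 367.] [ 0.3278 -0.1338  0.0406] 0.0035
yellow [261. 153.] [ 0.6562 -0.1663  0.049 ] 0.0033
```

View pics/w4c.png

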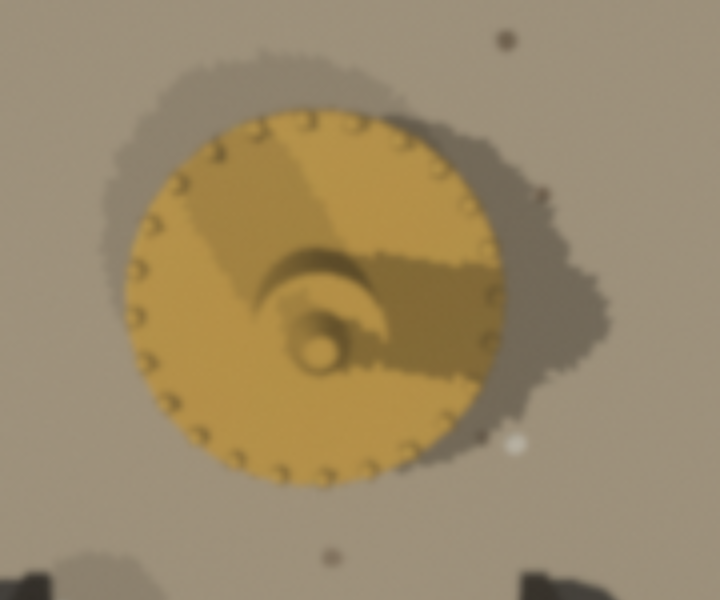

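Yellow is seen alone, with its peg tip at (259.8,167.8) and its plate centre at (258.8,154.5).

Run:
```python
from w import *
info=dict(np.load('pics/w4.npz'));i=cv2.imread('pics/w4.png')[:,:,::-1].copy()
print(rays(info,[[259.75,167.75]],.086),rays(info,[[258.75,154.5]],.022))
for c in blobs(i,(15,110,60),(32,255,255),800): print(circ(info,c,.0215))
s=r.sense();print(s['eef_pos'],tool(s,(.6595,-.1685,.0325)))
```

```text
[[ 0.65750784 -0.16850011  0.086     ]] [[ 0.65931819 -0.16851117  0.022     ]]
(array([ 0.65754698, -0.16861064,  0.05416366]), np.float64(0.0002986667578954022))
[ 0.63805629 -0.16423401  0.20358341] [0.0199264  0.01035884 0.17100643]
```

Request:
{"api": "move_arm", "payload": {
  "plan": [
    {"xyz":[0.0093,0.005,0.0],"yaw":0},
    {"xyz":[0.0093,0.005,0.015],"yaw":0},
    {"xyz":[0,0,0.03],"yaw":0},
    {"xyz":[0,0,0.03],"yaw":0},
    {"xyz":[0,0,0.015],"yaw":0},
    {"xyz":[0,0,0],"yaw":0},
    {"xyz":[0,0,0],"yaw":0},
    {"xyz":[0,0,0],"yaw":0}
  ]
}}

```text
time: 8.95
eef_pos: [0.6606, -0.169, 0.1171]
ee_rot: [3.111, 0.428, 0.003]
contact_force: [0.5, -0.4, 0.6]
finger_gap: 0.07
```

```bash
python3 -c "
from w import *
s=r.sense();print(s['eef_pos'],tool(s,(.658,-.1686,.0335)))"
```

```text
[ 0.66056176 -0.16901045  0.11713902] [-0.00249843 -0.00119042  0.08363347]
```

Request:
{"api": "move_arm", "payload": {
  "plan": [
    {"xyz":[-0.0018,-0.001,0.015],"yaw":0},
    {"xyz":[0,0,0.03],"yaw":0},
    {"xyz":[0,0,0.024],"yaw":0},
    {"xyz":[0,0,0.0135],"yaw":0},
    {"xyz":[0,0,0],"yaw":0},
    {"xyz":[0,0,0],"yaw":0}
  ]
}}

```text
time: 9.45
eef_pos: [0.6582, -0.1693, 0.0341]
ee_rot: [3.112, 0.426, 0.001]
contact_force: [0.0, -0.8, 0.6]
finger_gap: 0.07
```

Request:
{"api": "move_arm", "payload": {
  "plan": [
    {"xyz":[0,0,0],"yaw":0},
    {"xyz":[0,0,0],"yaw":0},
    {"xyz":[0,0,0],"yaw":0},
    {"xyz":[0,0,0],"yaw":0},
    {"xyz":[0,0,0],"yaw":0},
    {"xyz":[0,0,0],"yaw":0}
  ],
  "fingers": 0.02,
  "squeeze": 30
}}

```text
time: 9.95
eef_pos: [0.6578, -0.1692, 0.0335]
ee_rot: [-3.113, -0.426, -0.001]
contact_force: [-1.2, 0.7, 1.5]
finger_gap: 0.0336
```

Request:
{"api": "move_arm", "payload": {
  "plan": [
    {"xyz":[0,0,-0.015],"yaw":0},
    {"xyz":[0,0,-0.03],"yaw":0},
    {"xyz":[0,0,-0.035],"yaw":0},
    {"xyz":[0,0,-0.035],"yaw":0},
    {"xyz":[0,0,-0.035],"yaw":0},
    {"xyz":[0,0,-0.02],"yaw":0},
    {"xyz":[0,0,0],"yaw":0}
  ]
}}

```text
time: 10.53
eef_pos: [0.6606, -0.1706, 0.2111]
ee_rot: [3.106, 0.425, 0.016]
contact_force: [0.5, -1.1, -0.4]
finger_gap: 0.0338
```

Request:
{"api": "move_arm", "payload": {
  "plan": [
    {"xyz":[0.004,-0.014,0],"yaw":0},
    {"xyz":[0.008,-0.026,0],"yaw":0},
    {"xyz":[0.0115,-0.036,0],"yaw":0},
    {"xyz":[0.0115,-0.036,0],"yaw":0},
    {"xyz":[0.0115,-0.036,0],"yaw":0},
    {"xyz":[0.0115,-0.036,0],"yaw":0},
    {"xyz":[0.0115,-0.036,0],"yaw":0},
    {"xyz":[0.0115,-0.036,0],"yaw":0}
  ]
}}

```text
time: 11.2
eef_pos: [0.6643, 0.1021, 0.1994]
ee_rot: [-3.111, -0.426, 0.01]
contact_force: [1.0, -0.6, -1.4]
finger_gap: 0.0333
```

Request:
{"api": "move_arm", "payload": {
  "plan": [
    {"xyz":[0.0105,-0.033,0],"yaw":0},
    {"xyz":[0.0075,-0.022,0],"yaw":0},
    {"xyz":[0.003,-0.01,0],"yaw":0},
    {"xyz":[0,0,0],"yaw":0},
    {"xyz":[0,0,0],"yaw":0},
    {"xyz":[0,0,0],"yaw":0}
  ]
}}

```text
time: 11.7
eef_pos: [0.6692, 0.1658, 0.202]
ee_rot: [3.112, 0.423, -0.003]
contact_force: [-0.4, -0.5, -1.4]
finger_gap: 0.0336
```

```bash
python3 w.py w5; python3 -c "
from w import *
s=r.sense();print(s['eef_pos'],tool(s,(.673,.169,.1335)))"
```

```text
t 11.7 tcp [0.6692 0.1658 0.202 ] yaw [ 0.964  0.267 -0.002] q [ 0.07  0.46  1.25 -0.    1.43  1.37]
teal [248. 139.] [0.668  0.1678 0.0714] 0.0024
yellow [252. 275.] [0.535  0.1316 0.0446] 0.0027
yellow [240. 198.] [0.6131 0.1553 0.0839] 0.0082
[0.6694936  0.16552867 0.20245126] [ 0.00439146 -0.00242823  0.06894519]
```

View pics/w5.png

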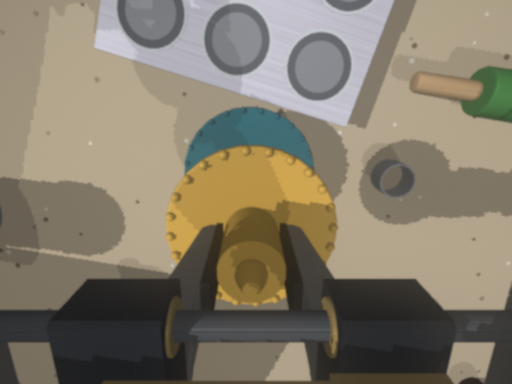

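The yellow tier hangs upright at (252,225), over the teal plate at (248,139).

Request:
{"api": "move_arm", "payload": {
  "plan": [
    {"xyz":[0.004,-0.0022,0.01],"yaw":0},
    {"xyz":[0,0,0.02],"yaw":0},
    {"xyz":[0,0,0.012],"yaw":0},
    {"xyz":[0,0,0],"yaw":0},
    {"xyz":[0,0,0],"yaw":0},
    {"xyz":[0,0,0],"yaw":0}
  ]
}}

```text
time: 12.25
eef_pos: [0.6733, 0.1702, 0.1617]
ee_rot: [3.113, 0.425, 0.001]
contact_force: [-0.2, -0.8, -1.9]
finger_gap: 0.0337
```

```bash
python3 -c "
from w import *
s=r.sense();print(s['eef_pos'],tool(s,(.673,.169,.1335)))"
```

```text
[0.67332195 0.17022166 0.16168464] [-0.00065959  0.0010861   0.02818431]
```

Request:
{"api": "move_arm", "payload": {
  "plan": [
    {"xyz":[-0.0003,0.0005,0.008],"yaw":0},
    {"xyz":[0,0,0.007],"yaw":0},
    {"xyz":[0,0,0.006],"yaw":0},
    {"xyz":[0,0,0.004],"yaw":0},
    {"xyz":[0,0,0.002],"yaw":0},
    {"xyz":[0,0,0],"yaw":0},
    {"xyz":[0,0,0],"yaw":0}
  ]
}}

```text
time: 12.83
eef_pos: [0.6728, 0.17, 0.1341]
ee_rot: [3.113, 0.426, 0.0]
contact_force: [0.1, 0.7, -2.2]
finger_gap: 0.0334
```

Request:
{"api": "move_arm", "payload": {
  "plan": [
    {"xyz":[0,0,0.001],"yaw":0},
    {"xyz":[0,0,0.001],"yaw":0},
    {"xyz":[0,0,0],"yaw":0},
    {"xyz":[0,0,0],"yaw":0}
  ]
}}

```text
time: 13.17
eef_pos: [0.6733, 0.1701, 0.1335]
ee_rot: [3.113, 0.426, 0.003]
contact_force: [-2.3, 0.6, 6.0]
finger_gap: 0.0335
```

Request:
{"api": "move_arm", "payload": {
  "plan": [
    {"xyz":[0,0,0],"yaw":0},
    {"xyz":[0,0,0],"yaw":0},
    {"xyz":[0,0,0],"yaw":0},
    {"xyz":[0,0,0],"yaw":0},
    {"xyz":[0,0,0],"yaw":0}
  ],
  "fingers": 0.07
}}

```text
time: 13.58
eef_pos: [0.6726, 0.1699, 0.1317]
ee_rot: [-3.113, -0.426, 0.001]
contact_force: [0.5, 0.5, 0.4]
finger_gap: 0.0646
```

Request:
{"api": "move_arm", "payload": {
  "plan": [
    {"xyz":[0,0,-0.015],"yaw":0},
    {"xyz":[0,0,-0.03],"yaw":0},
    {"xyz":[0,0,-0.04],"yaw":0},
    {"xyz":[0,0,-0.03],"yaw":0},
    {"xyz":[0,0,-0.015],"yaw":0},
    {"xyz":[0,0,0],"yaw":0}
  ]
}}

```text
time: 14.08
eef_pos: [0.6751, 0.1702, 0.268]
ee_rot: [3.112, 0.426, 0.015]
contact_force: [-0.6, 0.5, 0.8]
finger_gap: 0.0701
```

```bash
python3 w.py w6
python3 - <<'E'
from w import *
im=optics.camera('scene'); cv2.imwrite('pics/scene6.png',im[:,:,::-1])
a=cv2.imread('pics/scene6.png')[160:320,190:380]; b=cv2.imread('pics/w6.png')
cv2.imwrite('pics/j6.png',np.hstack([cv2.resize(a,(456,384),interpolation=cv2.INTER_CUBIC),b[:,100:430]]))
i=b[:,:,::-1].copy();info=dict(np.load('pics/w6.npz'))
for c in blobs(i,(15,110,60),(32,255,255),800): print(circ(info,c,.1215))
E
```

```text
t 14.0833 tcp [0.6751 0.1702 0.268 ] yaw [0.963 0.269 0.009] q [0.07 0.44 1.15 0.   1.54 1.37]
teal [242. 131.] [0.6681 0.1689 0.0686] 0.0039
yellow [251. 180.] [0.6463 0.1627 0.066 ] 0.0024
(array([ 0.19248567, -0.2500773 ,  0.31451293]), np.float64(0.0060979058370728145))
(array([0.67299118, 0.16959882, 0.05414558]), np.float64(0.0002602369770524707))
```

View pics/j6.png

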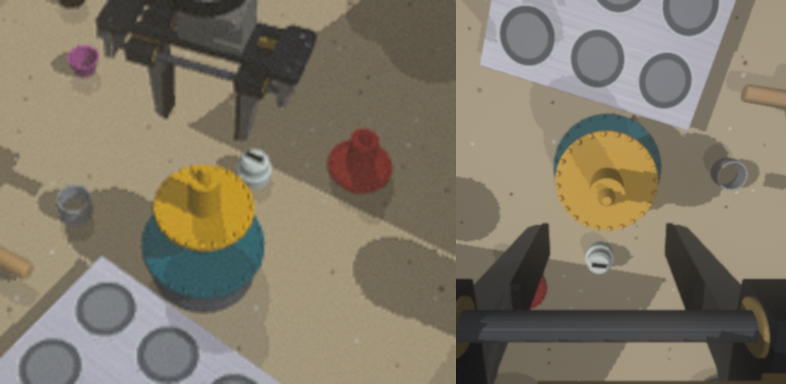

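Yellow is stacked and level: its circle fits at (.673,.170) with a 54 mm radius, which is right for its seated height. On to red.

Request:
{"api": "move_arm", "payload": {
  "plan": [
    {"xyz":[-0.012,-0.007,0],"yaw":0},
    {"xyz":[-0.025,-0.015,0],"yaw":0},
    {"xyz":[-0.032,-0.019,0],"yaw":0},
    {"xyz":[-0.032,-0.019,0],"yaw":0},
    {"xyz":[-0.032,-0.019,0.01],"yaw":0},
    {"xyz":[-0.032,-0.019,0.02],"yaw":0},
    {"xyz":[-0.028,-0.018,0.02],"yaw":0},
    {"xyz":[-0.014,-0.009,0.01],"yaw":0}
  ]
}}

```text
time: 14.85
eef_pos: [0.434, 0.2348, 0.1968]
ee_rot: [3.112, 0.428, -0.015]
contact_force: [-0.6, -0.1, 0.6]
finger_gap: 0.07
```

Request:
{"api": "move_arm", "payload": {
  "plan": [
    {"xyz":[0,0,0],"yaw":0},
    {"xyz":[0,0,0],"yaw":0},
    {"xyz":[0,0,0],"yaw":0}
  ]
}}

```text
time: 15.1
eef_pos: [0.4409, 0.2343, 0.202]
ee_rot: [3.112, 0.425, -0.0]
contact_force: [1.6, 0.0, -0.9]
finger_gap: 0.0699
```

```bash
python3 w.py w7;python3 - <<'E'
from w import *
s=r.sense();print(tool(s,(.4507,.245,.0335)))
info=dict(np.load('pics/w7.npz'));u,v=proj(info,(.4505,.245,.05)).astype(int);print(u,v)
i=cv2.imread('pics/w7.png')
cv2.imwrite('pics/w7c.png',cv2.resize(i[max(0,v-70):v+70,max(0,u-80):u+80],None,fx=4,fy=4))
for c in blobs(i[:,:,::-1].copy(),(0,100,30),(10,255,255),800): print(c[:,0].mean(0),circ(info,c,.0205))
E
```

```text
t 15.1 tcp [0.4409 0.2343 0.202 ] yaw [ 0.963  0.268 -0.   ] q [ 0.25 -0.03  1.82 -0.    1.35  1.55]
teal [384.  13.] [0.6812 0.1595 0.0672] 0.0041
red [244. 161.] [0.4503 0.2457 0.038 ] 0.0003
[ 0.01162875 -0.00784104  0.1690457 ]
243 166
[243.30366492 160.53403141] (array([0.45061109, 0.24579883, 0.03912234]), np.float64(0.0002535120900795107))
```

View pics/w7c.png

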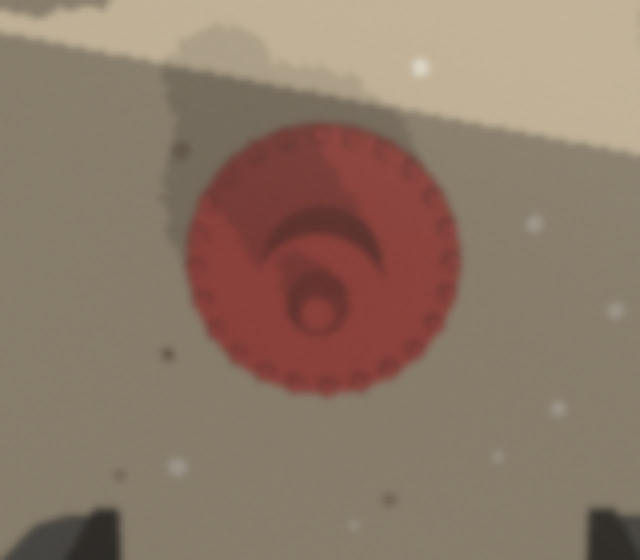

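Red stands alone, with its plate centre at (243,161) and its peg tip at (242,173).

Request:
{"api": "move_arm", "payload": {
  "plan": [
    {"xyz":[0.0058,-0.0042,0.0],"yaw":0},
    {"xyz":[0.0058,-0.0042,0.015],"yaw":0},
    {"xyz":[0,0,0.03],"yaw":0},
    {"xyz":[0,0,0.03],"yaw":0},
    {"xyz":[0,0,0.015],"yaw":0},
    {"xyz":[0,0,0],"yaw":0},
    {"xyz":[0,0,0],"yaw":0},
    {"xyz":[0,0,0],"yaw":0}
  ]
}}

```text
time: 15.82
eef_pos: [0.4511, 0.2462, 0.1141]
ee_rot: [-3.112, -0.425, -0.005]
contact_force: [0.2, 0.7, -0.6]
finger_gap: 0.0702
```

```bash
python3 -c "
from w import *
s=r.sense();print(s['eef_pos'],tool(s,(.4506,.2456,.0335)))"
```

```text
[0.45105318 0.24618896 0.11406855] [-0.00083518  0.00044499  0.08056641]
```

Request:
{"api": "move_arm", "payload": {
  "plan": [
    {"xyz":[-0.0005,0,0.015],"yaw":0},
    {"xyz":[0,0,0.03],"yaw":0},
    {"xyz":[0,0,0.023],"yaw":0},
    {"xyz":[0,0,0.0125],"yaw":0},
    {"xyz":[0,0,0],"yaw":0},
    {"xyz":[0,0,0],"yaw":0},
    {"xyz":[0,0,0],"yaw":0}
  ]
}}

```text
time: 16.4
eef_pos: [0.4508, 0.2463, 0.0341]
ee_rot: [-3.112, -0.425, -0.006]
contact_force: [-0.4, -0.3, 0.3]
finger_gap: 0.0699
```

Request:
{"api": "move_arm", "payload": {
  "plan": [
    {"xyz":[0,0,0],"yaw":0},
    {"xyz":[0,0,0],"yaw":0},
    {"xyz":[0,0,0],"yaw":0},
    {"xyz":[0,0,0],"yaw":0},
    {"xyz":[0,0,0],"yaw":0},
    {"xyz":[0,0,0],"yaw":0}
  ],
  "fingers": 0.02,
  "squeeze": 30
}}

```text
time: 16.9
eef_pos: [0.4488, 0.2457, 0.032]
ee_rot: [3.113, 0.426, 0.0]
contact_force: [-0.3, 0.2, 0.5]
finger_gap: 0.0335
```

Request:
{"api": "move_arm", "payload": {
  "plan": [
    {"xyz":[0,0,-0.015],"yaw":0},
    {"xyz":[0,0,-0.03],"yaw":0},
    {"xyz":[0,0,-0.038],"yaw":0},
    {"xyz":[0,0,-0.038],"yaw":0},
    {"xyz":[0,0,-0.038],"yaw":0},
    {"xyz":[0,0,-0.038],"yaw":0},
    {"xyz":[0,0,-0.025],"yaw":0},
    {"xyz":[0,0,-0.015],"yaw":0}
  ]
}}

```text
time: 17.57
eef_pos: [0.4499, 0.2461, 0.2729]
ee_rot: [-3.112, -0.426, -0.009]
contact_force: [0.2, 0.7, -1.7]
finger_gap: 0.0334
```

Request:
{"api": "move_arm", "payload": {
  "plan": [
    {"xyz":[0.0117,0.0085,0],"yaw":0},
    {"xyz":[0.026,0.018,0],"yaw":0},
    {"xyz":[0.032,0.022,0],"yaw":0},
    {"xyz":[0.032,0.022,0],"yaw":0},
    {"xyz":[0.032,0.022,0],"yaw":0},
    {"xyz":[0.026,0.018,0],"yaw":0},
    {"xyz":[0.02,0.014,0],"yaw":0},
    {"xyz":[0.014,0.009,0],"yaw":0}
  ]
}}

```text
time: 18.23
eef_pos: [0.6728, 0.1675, 0.2673]
ee_rot: [3.113, 0.423, -0.003]
contact_force: [0.2, 0.2, -1.1]
finger_gap: 0.0338
```

Request:
{"api": "move_arm", "payload": {
  "plan": [
    {"xyz":[0,0,0],"yaw":0},
    {"xyz":[0,0,0],"yaw":0},
    {"xyz":[0,0,0],"yaw":0}
  ]
}}

```text
time: 18.48
eef_pos: [0.6702, 0.1697, 0.2684]
ee_rot: [-3.112, -0.426, 0.002]
contact_force: [0.1, -1.1, -1.8]
finger_gap: 0.0335
```

```bash
python3 w.py w8; python3 -c "
from w import *
s=r.sense();print(s['eef_pos'],tool(s,(.673,.1695,.205)))"
```

```text
t 18.4833 tcp [0.6702 0.1697 0.2684] yaw [ 0.963  0.269 -0.001] q [0.07 0.44 1.15 0.   1.55 1.37]
teal [240. 128.] [0.6651 0.167  0.0717] 0.0035
yellow [252. 157.] [0.648  0.1637 0.0626] 0.005
red [251. 229.] [0.5743 0.1428 0.089 ] 0.0056
[0.67012616 0.16983281 0.26886296] [0.00272266 0.00111663 0.06386069]
```

View pics/w8.png

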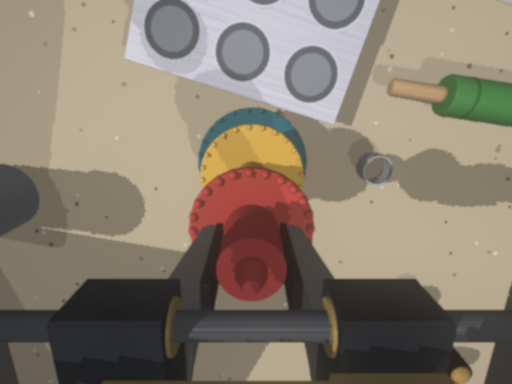

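Red hangs upright at (251,229), over yellow and teal.

Request:
{"api": "move_arm", "payload": {
  "plan": [
    {"xyz":[0.0018,0.0005,0.01],"yaw":0},
    {"xyz":[0,0,0.016],"yaw":0},
    {"xyz":[0,0,0.01],"yaw":0},
    {"xyz":[0,0,0],"yaw":0},
    {"xyz":[0,0,0],"yaw":0},
    {"xyz":[0,0,0],"yaw":0}
  ]
}}

```text
time: 19.03
eef_pos: [0.6731, 0.1693, 0.2335]
ee_rot: [3.113, 0.426, 0.001]
contact_force: [-0.3, 0.0, -0.4]
finger_gap: 0.0337
```

```bash
python3 -c "
from w import *
s=r.sense();print(s['eef_pos'],tool(s,(.672,.1695,.205)))"
```

```text
[0.67309922 0.16934285 0.23354683] [-0.00104034 -0.00045068  0.02854591]
```

Request:
{"api": "move_arm", "payload": {
  "plan": [
    {"xyz":[-0.0007,0,0.008],"yaw":0},
    {"xyz":[0,0,0.007],"yaw":0},
    {"xyz":[0,0,0.006],"yaw":0},
    {"xyz":[0,0,0.004],"yaw":0},
    {"xyz":[0,0,0.002],"yaw":0},
    {"xyz":[0,0,0],"yaw":0},
    {"xyz":[0,0,0],"yaw":0}
  ]
}}

```text
time: 19.62
eef_pos: [0.6723, 0.1689, 0.2058]
ee_rot: [3.113, 0.426, -0.0]
contact_force: [0.3, 0.4, -1.1]
finger_gap: 0.0335
```

Request:
{"api": "move_arm", "payload": {
  "plan": [
    {"xyz":[0,0,0.001],"yaw":0},
    {"xyz":[0,0,0.001],"yaw":0},
    {"xyz":[0,0,0],"yaw":0},
    {"xyz":[0,0,0],"yaw":0}
  ]
}}

```text
time: 19.95
eef_pos: [0.6724, 0.169, 0.2041]
ee_rot: [3.113, 0.426, 0.001]
contact_force: [0.7, 0.8, -1.6]
finger_gap: 0.0336
```

Request:
{"api": "move_arm", "payload": {
  "plan": [
    {"xyz":[0,0,0.001],"yaw":0},
    {"xyz":[0,0,0.0005],"yaw":0},
    {"xyz":[0,0,0],"yaw":0},
    {"xyz":[0,0,0],"yaw":0}
  ]
}}

```text
time: 20.28
eef_pos: [0.6729, 0.169, 0.204]
ee_rot: [3.113, 0.426, 0.003]
contact_force: [-1.7, -0.5, 5.2]
finger_gap: 0.0336
```

Request:
{"api": "move_arm", "payload": {
  "plan": [
    {"xyz":[0,0,0],"yaw":0},
    {"xyz":[0,0,0],"yaw":0},
    {"xyz":[0,0,0],"yaw":0},
    {"xyz":[0,0,0],"yaw":0},
    {"xyz":[0,0,0],"yaw":0}
  ],
  "fingers": 0.07
}}

```text
time: 20.7
eef_pos: [0.6722, 0.1689, 0.2019]
ee_rot: [-3.113, -0.426, 0.001]
contact_force: [1.0, 0.1, -0.2]
finger_gap: 0.0647
```

Request:
{"api": "move_arm", "payload": {
  "plan": [
    {"xyz":[0,0,-0.015],"yaw":0},
    {"xyz":[0,0,-0.03],"yaw":0},
    {"xyz":[0,0,-0.04],"yaw":0},
    {"xyz":[0,0,-0.03],"yaw":0},
    {"xyz":[0,0,-0.015],"yaw":0},
    {"xyz":[0,0,0],"yaw":0}
  ]
}}

```text
time: 21.2
eef_pos: [0.6741, 0.1691, 0.3382]
ee_rot: [3.112, 0.426, 0.015]
contact_force: [-0.7, -0.4, 0.7]
finger_gap: 0.0702
```

```bash
python3 w.py w9
python3 - <<'E'
from w import *
im=optics.camera('scene'); cv2.imwrite('pics/scene9.png',im[:,:,::-1])
a=cv2.imread('pics/scene9.png')[130:290,190:380]; b=cv2.imread('pics/w9.png')
cv2.imwrite('pics/j9.png',np.hstack([cv2.resize(a,(456,384),interpolation=cv2.INTER_CUBIC),b[:,100:430]]))
i=b[:,:,::-1].copy();info=dict(np.load('pics/w9.npz'))
for c in blobs(i,(0,100,30),(10,255,255),800): print(circ(info,c,.1935))
E
```

```text
t 21.2 tcp [0.6741 0.1691 0.3382] yaw [0.963 0.269 0.009] q [0.07 0.43 1.03 0.   1.68 1.37]
teal [345. 367.] [ 0.319  -0.1241  0.0379] 0.0028
red [250. 179.] [0.6335 0.1575 0.0597] 0.0004
(array([0.67427978, 0.16919661, 0.03912067]), np.float64(0.0002788622817000014))
```

View pics/j9.png

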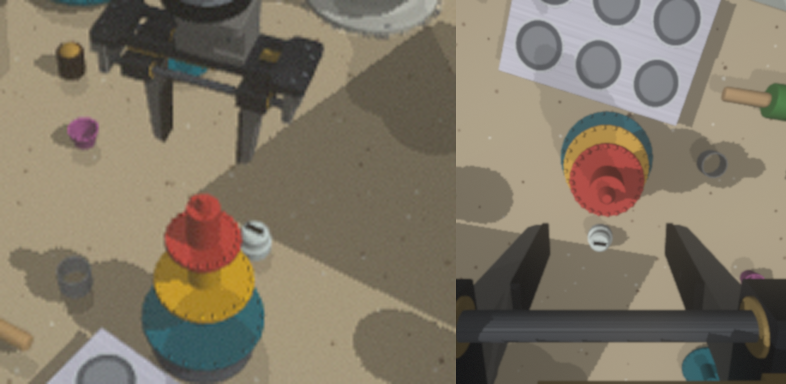

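Red is stacked at (.674,.169), with a 39 mm radius at its seated height. The three tiers stand straight. On to the knob.

Request:
{"api": "move_arm", "payload": {
  "plan": [
    {"xyz":[-0.015,0.014,0],"yaw":0},
    {"xyz":[-0.027,0.026,0],"yaw":0},
    {"xyz":[-0.027,0.026,0],"yaw":0},
    {"xyz":[-0.027,0.026,0],"yaw":0},
    {"xyz":[-0.027,0.026,0],"yaw":0},
    {"xyz":[-0.027,0.026,0.01],"yaw":0},
    {"xyz":[-0.027,0.026,0.015],"yaw":0},
    {"xyz":[-0.027,0.026,0.015],"yaw":0}
  ]
}}

```text
time: 21.97
eef_pos: [0.5263, -0.0755, 0.2893]
ee_rot: [-3.111, -0.426, 0.005]
contact_force: [-0.1, -1.5, -0.0]
finger_gap: 0.07
```

Request:
{"api": "move_arm", "payload": {
  "plan": [
    {"xyz":[-0.027,0.026,0.015],"yaw":0},
    {"xyz":[-0.027,0.026,0.015],"yaw":0},
    {"xyz":[-0.027,0.026,0.015],"yaw":0},
    {"xyz":[-0.027,0.026,0.015],"yaw":0},
    {"xyz":[-0.027,0.026,0.01],"yaw":0},
    {"xyz":[-0.014,0.014,0],"yaw":0},
    {"xyz":[0,0,0],"yaw":0},
    {"xyz":[0,0,0],"yaw":0}
  ]
}}

```text
time: 22.63
eef_pos: [0.4223, -0.2528, 0.22]
ee_rot: [-3.11, -0.421, 0.003]
contact_force: [0.8, 0.1, 0.3]
finger_gap: 0.07
```

```bash
python3 w.py wa
```

```text
t 22.6333 tcp [ 0.4223 -0.2528  0.22  ] yaw [ 0.964  0.266 -0.002] q [-0.79 -0.06  1.81  0.    1.39  0.52]
teal [302. 351.] [ 0.1806 -0.3985  0.0456] 0.0119
teal [285. 287.] [ 0.2733 -0.3428  0.0514] 0.0057
teal [142. 218.] [ 0.3176 -0.1365  0.0448] 0.0012
mauve [182.  58.] [ 0.5223 -0.1444  0.0206] 0.0002
```

View pics/wa.png

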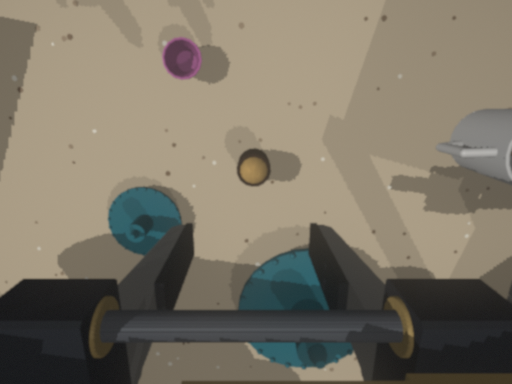

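Run:
```python
from w import *
info=dict(np.load('pics/wa.npz'));i=cv2.imread('pics/wa.png')
hsv=cv2.cvtColor(i,cv2.COLOR_BGR2HSV); print(hsv[170,254],hsv[155,243])
for c in blobs(i[:,:,::-1].copy()[120:220,200:310],(10,130,90),(30,255,255),100):
    c=c+np.array([200,120]); print(c[:,0].min(0),c[:,0].max(0),circ(info,c,.05))
for c in blobs(i[:,:,::-1].copy()[120:220,220:310],(0,0,0),(30,255,75),100):
    c=c+np.array([220,120]); print('dark',c[:,0].min(0),c[:,0].max(0),circ(info,c,.042))
s=r.sense();print(s['eef_pos'],tool(s,(.431,-.256,.0115)))
cv2.imwrite('pics/wac.png',cv2.resize(i[130:210,210:310],None,fx=6,fy=6))
```

```text
[ 18 118 158] [17 63 65]
dark [239 150] [269 178] (array([ 0.42813048, -0.25382972,  0.0177701 ]), np.float64(0.001859503079161627))
[ 0.42303928 -0.25229283  0.22071211] [0.00688633 0.00633142 0.20918727]
```

View pics/wac.png

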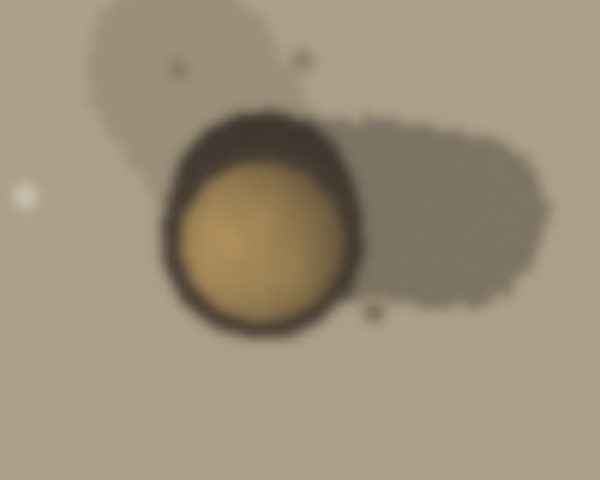

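The knob is at (254,170), standing alone.

Run:
```python
from w import *
info=dict(np.load('pics/wa.npz'))
print(rays(info,[[253.7,170.2]],.046),rays(info,[[253.9,185.8-16.2]],.042))
t=np.array([.426,-.2545,.0115])
s=r.sense();print(tool(s,rays(info,[[253.7,170.2]],.046)[0]*[1,1,0]+[0,0,.0115]))
```

```text
[[ 0.42621798 -0.25462958  0.046     ]] [[ 0.42611093 -0.25492636  0.042     ]]
[0.00264622 0.00373006 0.20919932]
```

Request:
{"api": "move_arm", "payload": {
  "plan": [
    {"xyz":[0.0026,0.003,0.01],"yaw":0},
    {"xyz":[0,0,0.03],"yaw":0},
    {"xyz":[0,0,0.03],"yaw":0},
    {"xyz":[0,0,0.03],"yaw":0},
    {"xyz":[0,0,0.02],"yaw":0},
    {"xyz":[0,0,0],"yaw":0},
    {"xyz":[0,0,0],"yaw":0},
    {"xyz":[0,0,0],"yaw":0}
  ]
}}

```text
time: 23.35
eef_pos: [0.428, -0.2556, 0.1036]
ee_rot: [3.111, 0.427, 0.002]
contact_force: [0.1, -0.2, 0.2]
finger_gap: 0.07
```

```bash
python3 w.py wb; python3 -c "
from w import *
s=r.sense();print(s['eef_pos'],tool(s,(.4262,-.2547,.0115)))"
```

```text
t 23.35 tcp [ 0.428  -0.2556  0.1036] yaw [0.963 0.27  0.001] q [-0.78  0.08  1.92  0.    1.15  0.52]
teal [297. 363.] [ 0.2656 -0.3516  0.0463] 0.0142
teal [ 91. 257.] [ 0.3327 -0.1312  0.034 ] 0.0044
mauve [141.  44.] [ 0.5222 -0.1431  0.0214] 0.0002
[ 0.42825259 -0.25606642  0.10409506] [-0.00176258 -0.00212925  0.09258664]
```

View pics/wb.png

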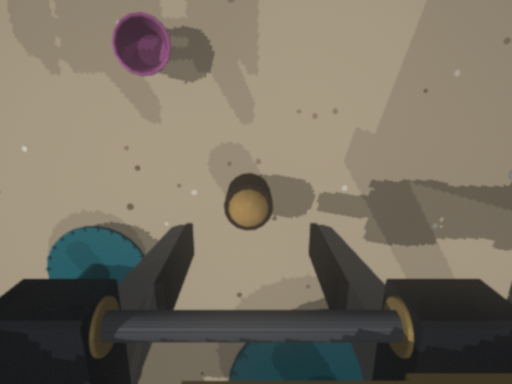

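The knob's crown is at (248,208), nearly centred between the fingers. I'll correct slightly and descend.

Request:
{"api": "move_arm", "payload": {
  "plan": [
    {"xyz":[-0.0014,-0.0016,0.015],"yaw":0},
    {"xyz":[0,0,0.03],"yaw":0},
    {"xyz":[0,0,0.028],"yaw":0},
    {"xyz":[0,0,0.018],"yaw":0},
    {"xyz":[0,0,0],"yaw":0},
    {"xyz":[0,0,0],"yaw":0},
    {"xyz":[0,0,0],"yaw":0}
  ]
}}

```text
time: 23.98
eef_pos: [0.4267, -0.2558, 0.0136]
ee_rot: [3.109, 0.425, 0.004]
contact_force: [0.1, -0.8, -0.0]
finger_gap: 0.0702
```

Request:
{"api": "move_arm", "payload": {
  "plan": [
    {"xyz":[0,0,0],"yaw":0},
    {"xyz":[0,0,0],"yaw":0},
    {"xyz":[0,0,0],"yaw":0},
    {"xyz":[0,0,0],"yaw":0},
    {"xyz":[0,0,0],"yaw":0},
    {"xyz":[0,0,0],"yaw":0}
  ],
  "fingers": 0.025,
  "squeeze": 25
}}

```text
time: 24.48
eef_pos: [0.4253, -0.2546, 0.0118]
ee_rot: [3.112, 0.426, 0.001]
contact_force: [-1.2, 0.6, 3.4]
finger_gap: 0.0393
```

Request:
{"api": "move_arm", "payload": {
  "plan": [
    {"xyz":[0,0,-0.02],"yaw":0},
    {"xyz":[0,0,-0.038],"yaw":0},
    {"xyz":[0,0,-0.04],"yaw":0},
    {"xyz":[0,0,-0.04],"yaw":0},
    {"xyz":[0,0,-0.04],"yaw":0},
    {"xyz":[0,0,-0.04],"yaw":0},
    {"xyz":[0,0,-0.04],"yaw":0},
    {"xyz":[0,0,-0.035],"yaw":0}
  ]
}}

```text
time: 25.15
eef_pos: [0.4251, -0.2543, 0.3071]
ee_rot: [3.111, 0.426, 0.002]
contact_force: [-0.2, -0.5, 0.0]
finger_gap: 0.0392
```

Request:
{"api": "move_arm", "payload": {
  "plan": [
    {"xyz":[0.014,-0.0136,0],"yaw":0},
    {"xyz":[0.026,-0.0253,0],"yaw":0},
    {"xyz":[0.026,-0.0253,0],"yaw":0},
    {"xyz":[0.026,-0.0253,0],"yaw":0},
    {"xyz":[0.026,-0.0253,0],"yaw":0},
    {"xyz":[0.026,-0.0253,0],"yaw":0},
    {"xyz":[0.026,-0.0253,0],"yaw":0},
    {"xyz":[0.026,-0.0253,0],"yaw":0}
  ]
}}

```text
time: 25.82
eef_pos: [0.5632, -0.0162, 0.304]
ee_rot: [-3.112, -0.426, 0.001]
contact_force: [0.1, -0.4, 0.1]
finger_gap: 0.0397
```

```bash
python3 -c "
from w import *
s=r.sense();print(s['eef_pos'],tool(s,(.673,.169,.3)))"
```

```text
[ 0.56315104 -0.01619745  0.30403482] [ 0.15555911 -0.14888472  0.00398425]
```

Request:
{"api": "move_arm", "payload": {
  "plan": [
    {"xyz":[0.026,-0.025,0],"yaw":0},
    {"xyz":[0.026,-0.025,0],"yaw":0},
    {"xyz":[0.026,-0.025,0],"yaw":0},
    {"xyz":[0.026,-0.025,0],"yaw":0},
    {"xyz":[0.022,-0.021,0],"yaw":0},
    {"xyz":[0.016,-0.015,0],"yaw":0},
    {"xyz":[0.01,-0.009,0],"yaw":0},
    {"xyz":[0,0,0],"yaw":0}
  ]
}}

```text
time: 26.48
eef_pos: [0.6705, 0.1649, 0.3029]
ee_rot: [-3.111, -0.43, 0.002]
contact_force: [-0.8, -0.7, -0.7]
finger_gap: 0.0397
```

Request:
{"api": "move_arm", "payload": {
  "plan": [
    {"xyz":[0,0,0],"yaw":0},
    {"xyz":[0,0,0],"yaw":0}
  ]
}}

```text
time: 26.65
eef_pos: [0.6698, 0.1615, 0.3041]
ee_rot: [3.112, 0.424, -0.001]
contact_force: [1.2, -0.5, -0.5]
finger_gap: 0.0394
```

```bash
python3 w.py wc; python3 -c "
from w import *
s=r.sense();print(s['eef_pos'],tool(s,(.674,.1692,.256)))
info=dict(np.load('pics/w9.npz'))"
python3 -c "
import cv2;a=cv2.imread('pics/w9.png')[150:250,200:300];cv2.imwrite('pics/w9c.png',cv2.resize(a,None,fx=5,fy=5))"
```

```text
t 26.65 tcp [0.6698 0.1615 0.3041] yaw [ 0.963  0.268 -0.001] q [ 0.06  0.42  1.1  -0.    1.62  1.36]
teal [248. 125.] [0.667  0.1691 0.0693] 0.0036
red [244. 178.] [0.6318 0.1614 0.0615] 0.0013
[0.6698847  0.16135665 0.30439168] [ 0.0060848  -0.00646916  0.04838733]
```

View pics/wc.png

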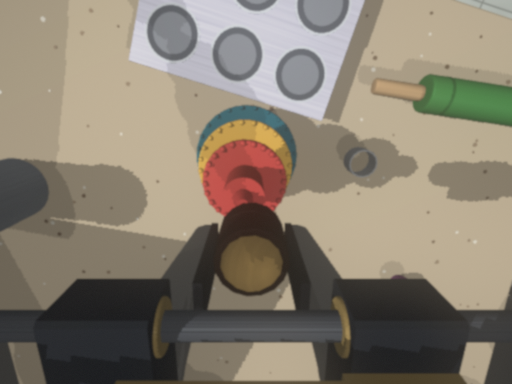

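View pics/w9c.png

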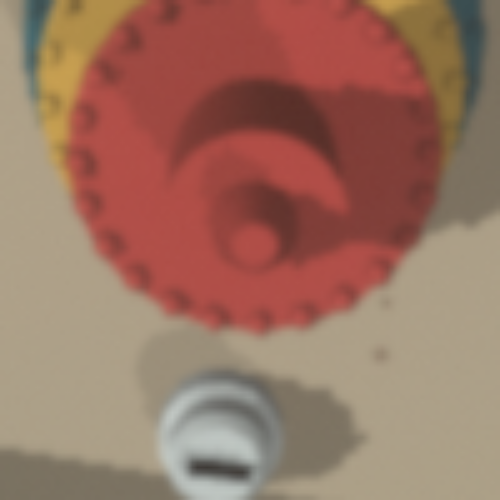

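Run:
```python
from w import *
info=dict(np.load('pics/w9.npz'));print('peg',rays(info,[[250.8,198.8]],.258))
info=dict(np.load('pics/wc.npz'));p=rays(info,[[251.5,263]],.3041-.0118+.046)[0];print('knob',p)
i=cv2.imread('pics/wc.png');cv2.imwrite('pics/wcc.png',cv2.resize(i[190:310,190:310],None,fx=4.5,fy=4.5))
for c in blobs(i[:,:,::-1].copy(),(0,100,30),(10,255,255),800): print(circ(info,c,.1935))
```

```text
peg [[0.67429221 0.16894979 0.258     ]]
knob [0.67249717 0.16204222 0.3383    ]
(array([0.6719059 , 0.16828704, 0.04068139]), np.float64(0.0014458827248799572))
```

View pics/wcc.png

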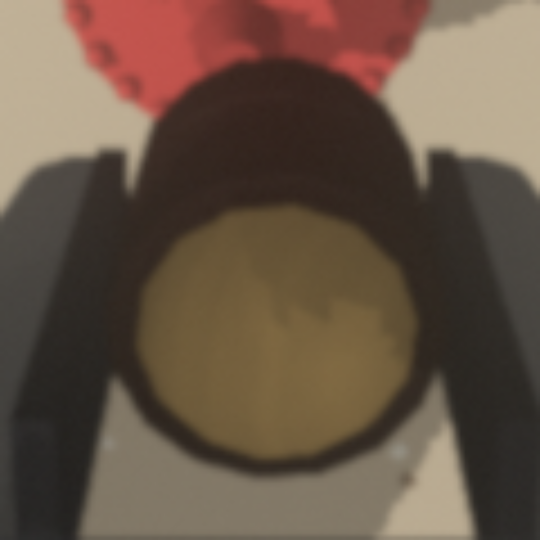

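Request:
{"api": "move_arm", "payload": {
  "plan": [
    {"xyz":[0.0025,-0.003,0.005],"yaw":0},
    {"xyz":[0.0025,-0.003,0.008],"yaw":0},
    {"xyz":[0,0,0.006],"yaw":0},
    {"xyz":[0,0,0],"yaw":0},
    {"xyz":[0,0,0],"yaw":0},
    {"xyz":[0,0,0],"yaw":0}
  ]
}}

```text
time: 27.2
eef_pos: [0.6734, 0.1695, 0.2853]
ee_rot: [3.113, 0.425, -0.0]
contact_force: [-0.1, 0.3, -0.9]
finger_gap: 0.0396
```

```bash
python3 -c "
from w import *
s=r.sense();print(s['eef_pos'],tool(s,(.673,.169,.2558)))"
```

```text
[0.67335817 0.16946057 0.28530842] [-0.0004628   0.00034667  0.02950852]
```

Request:
{"api": "move_arm", "payload": {
  "plan": [
    {"xyz":[0,0,0.008],"yaw":0},
    {"xyz":[0,0,0.007],"yaw":0},
    {"xyz":[0,0,0.006],"yaw":0},
    {"xyz":[0,0,0.004],"yaw":0},
    {"xyz":[0,0,0.002],"yaw":0},
    {"xyz":[0,0,0],"yaw":0},
    {"xyz":[0,0,0],"yaw":0}
  ]
}}

```text
time: 27.78
eef_pos: [0.6734, 0.1695, 0.2583]
ee_rot: [3.113, 0.426, -0.0]
contact_force: [0.3, -0.0, -0.5]
finger_gap: 0.0392
```

Request:
{"api": "move_arm", "payload": {
  "plan": [
    {"xyz":[0,0,0.001],"yaw":0},
    {"xyz":[0,0,0.001],"yaw":0},
    {"xyz":[0,0,0],"yaw":0},
    {"xyz":[0,0,0],"yaw":0}
  ]
}}

```text
time: 28.12
eef_pos: [0.6735, 0.1696, 0.2565]
ee_rot: [3.113, 0.426, 0.0]
contact_force: [-0.4, 0.4, -0.2]
finger_gap: 0.0395
```

Request:
{"api": "move_arm", "payload": {
  "plan": [
    {"xyz":[0,0,0.001],"yaw":0},
    {"xyz":[0,0,0.0005],"yaw":0},
    {"xyz":[0,0,0],"yaw":0},
    {"xyz":[0,0,0],"yaw":0}
  ]
}}

```text
time: 28.45
eef_pos: [0.6737, 0.1696, 0.2558]
ee_rot: [3.113, 0.426, 0.002]
contact_force: [-1.1, -0.1, 4.1]
finger_gap: 0.0393
```

Contact at the expected height. Release and withdraw.

Request:
{"api": "move_arm", "payload": {
  "plan": [
    {"xyz":[0,0,0],"yaw":0},
    {"xyz":[0,0,0],"yaw":0},
    {"xyz":[0,0,0],"yaw":0},
    {"xyz":[0,0,0],"yaw":0},
    {"xyz":[0,0,0],"yaw":0},
    {"xyz":[0,0,0],"yaw":0}
  ],
  "fingers": 0.07
}}

```text
time: 28.95
eef_pos: [0.6733, 0.1696, 0.2546]
ee_rot: [-3.113, -0.426, 0.001]
contact_force: [-0.2, 0.7, 0.1]
finger_gap: 0.07
```

Request:
{"api": "move_arm", "payload": {
  "plan": [
    {"xyz":[0,0,-0.015],"yaw":0},
    {"xyz":[0,0,-0.03],"yaw":0},
    {"xyz":[0,0,-0.035],"yaw":0},
    {"xyz":[0,0,-0.03],"yaw":0},
    {"xyz":[0,0,-0.01],"yaw":0},
    {"xyz":[0,0,0],"yaw":0},
    {"xyz":[0,0,0],"yaw":0},
    {"xyz":[0,0,0],"yaw":0}
  ]
}}

```text
time: 29.62
eef_pos: [0.6728, 0.1695, 0.3716]
ee_rot: [-3.112, -0.426, 0.007]
contact_force: [-0.0, 0.1, 0.4]
finger_gap: 0.07
```

```bash
python3 w.py wd
python3 - <<'E'
from w import *
for n in ('scene','top'): cv2.imwrite(f'pics/{n}d.png',optics.camera(n)[:,:,::-1])
a=cv2.imread('pics/scened.png')[110:300,180:390]; b=cv2.imread('pics/wd.png')
cv2.imwrite('pics/jd.png',np.hstack([cv2.resize(a,(424,384),interpolation=cv2.INTER_CUBIC),b[:,80:450]]))
info=dict(np.load('pics/wd.npz'))
for c in blobs(b[:,:,::-1].copy(),(0,100,30),(10,255,255),800): print(circ(info,c,.1935))
print(proj(info,(.6735,.169,.294)),proj(info,(.6735,.169,.244)))
E
```

```text
t 29.6167 tcp [0.6728 0.1695 0.3716] yaw [ 0.963  0.268 -0.005] q [ 0.07  0.44  0.94 -0.    1.76  1.37]
red [252. 165.] [0.6385 0.1587 0.0557] 0.0021
(array([0.67587726, 0.16955262, 0.03731573]), np.float64(0.001733818769083486))
[251.6232935 197.9478765] [251.48299095 182.61276159]
```

View pics/jd.png

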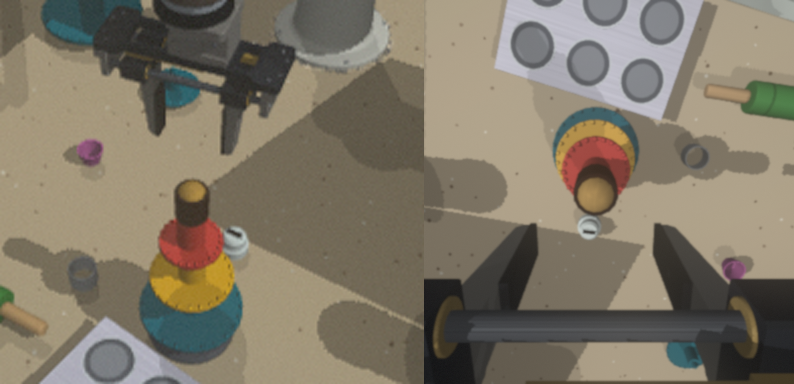

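View pics/topd.png

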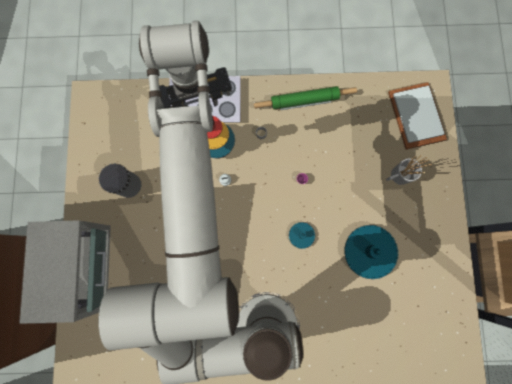

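Run:
```python
from w import *
info=optics.camera_info('scene');i=cv2.imread('pics/scened.png')
print('expected crown/knob base',proj(info,(.6735,.169,.29)),proj(info,(.6735,.169,.244)))
for c in blobs(i[180:240,250:300,::-1].copy(),(10,110,70),(30,255,255),20): c=c+np.array([250,180]);print('gold',c[:,0].min(0),c[:,0].max(0))
print(r.sense()['contact_force'],r.sense()['finger_gap'])
r.finish_job()
```

```text
expected crown/knob base [274.16343152 202.30329226] [274.06611094 214.9138886 ]
gold [268 199] [282 209]
[-0.25726639 -0.97448959 -0.50134533] 0.06999641720989445
the job is handed in; nothing more can be done
```

I built the tower on the foot in order: the middle-sized teal tier, then yellow, red and the knob. I handed the job in at about 30 s on the robot clock. `finish_job` gave no verdict.

- **Placing:** each piece went down until the wrist force turned upward, at about the height expected for fully home, and was then released.
- **Tier positions:** checked by camera right after each release, all three tiers had their axes within about 2 mm of (0.673, 0.169). Their rim radii fit the seated heights.
- **Knob:** its crown was at pixel (275, 204) in the scene view, against an expected (274, 202).
- **Last red fit:** it read 0.676 m in x, 2–3 mm off and noisier, because the knob partly hid the plate.
- **Foot and bystanders:** I did not measure these at the end. In the last pictures the cutter, timer, baking cup, mug and canister look unmoved. The foot is mostly hidden under the tower, but the tiers still line up with where it was measured at the start.
- **Gripper:** it is open, about 10 cm above the grasp height, and touching nothing.

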